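Charge the waxing drum with carved rod grips

TASK

Get the batch of carved wooden rod grips into the waxing drum. Take the upright brush out of its jar, dip its bristles into the wax pot close down to the wax cake, then stroke it close along the drum's inside wall, right down near the bottom, up near the rim and right down again, and stand it back in its jar. Then load every grip from the bench onto the tray, lift the loaded tray by its handle, tip it with its open edge over the drum so that all the grips slide in together, and set the empty tray back flat on its mat, leaving the other things on the bench alone.

Things in the scene. Friction and masses are not known exactly. Their poses are not given: they have to be found in the camera images.
- brush: stout round brush standing bristles-down in the white jar; 180 mm long, 120 g: bristle head 38 mm diameter and stiff (0 to 60 mm), steel ferrule 41 mm (60 to 80 mm), wooden handle 22 mm diameter (80 to 180 mm), round, to grip from above. Origin at the centre of the flat bristle end; z runs up along the handle
- jar: white open jar, fixed, outside 60 mm diameter, 70 mm high, wall 4 mm, inside floor 6 mm above its underside; origin at the centre of its underside
- pot: small open steel wax pot, fixed, 80 to 84 mm outside diameter, 55 mm high, wall 4 mm, with a hard yellowish wax cake in it whose top is 18 mm above the pot's underside; origin at the centre of the underside
- drum: round open-topped aluminium waxing drum, fixed, 210 mm outside diameter, 110 mm high, wall 4 mm, inside floor 6 mm above its underside, two cradle posts 80 mm high outside at its +y and -y sides (out to 128 mm from its axis); origin at the centre of the underside
- mat: square cork mat, fixed, 190 x 190 x 3 mm, on which the tray stands; origin at the centre of its underside
- tray: flat wooden tray, loose, 250 g, 160 (x) x 150 mm (y); floor 5 mm thick, walls 5 mm thick up to 20 mm high on both y sides and at the back (-x), open at the front (+x); at the back a slanting handle board (see tray_grip). Origin at the centre of its underside; z up, x points out over the open edge. Grips slide on it once tipped beyond about 40 degrees
- tray_lip (a point): middle of the tray's open front edge, top of the floor: 80 mm ahead of and 5 mm above the tray's origin
- tray_grip (a point): point to grip, in mid-thickness of the tray's handle board, at x -104.5, z +54 mm in the tray's frame. The board is 16 mm thick, 90 mm wide (along y), 75 mm long, leans back 30 degrees from upright: it runs up along (-0.5, 0, 0.866), faces square to (0.866, 0, 0.5) of the tray's frame; it ends 22 mm above this point. Pinch it across its thickness
- grip_a: a loose chunky light-wood rod grip, a block 60 (its x) x 34 (y) x 30 mm (z) with dark grooves round its middle, lying on the bench at the start; 45 g, origin at the centre of its underside. All five possible grips are alike; only 2 to 4 are present (None = absent)
- grip_b: a loose chunky light-wood rod grip, a block 60 (its x) x 34 (y) x 30 mm (z) with dark grooves round its middle, lying on the bench at the start; 45 g, origin at the centre of its underside. All five possible grips are alike; only 2 to 4 are present (None = absent)
- grip_c: a loose chunky light-wood rod grip, a block 60 (its x) x 34 (y) x 30 mm (z) with dark grooves round its middle, lying on the bench at the start; 45 g, origin at the centre of its underside. All five possible grips are alike; only 2 to 4 are present (None = absent)
- grip_d: a loose chunky light-wood rod grip, a block 60 (its x) x 34 (y) x 30 mm (z) with dark grooves round its middle, lying on the bench at the start; 45 g, origin at the centre of its underside. All five possible grips are alike; only 2 to 4 are present (None = absent)
- grip_e: a loose chunky light-wood rod grip, a block 60 (its x) x 34 (y) x 30 mm (z) with dark grooves round its middle, lying on the bench at the start; 45 g, origin at the centre of its underside. All five possible grips are alike; only 2 to 4 are present (None = absent)
- mallet: wooden mallet, head 100 x 54 mm with a 140 mm handle, to be left alone; origin under the middle of the head
- gouge0: gouge with a dark wooden handle, 160 mm long, 18 mm thick, lying on the robot's side of the mat, to be left alone; origin underneath, about its middle
- gouge1: gouge with a dark wooden handle, 160 mm long, 18 mm thick, lying on the robot's side of the mat, to be left alone; origin underneath, about its middle
- mug: blue mug, 76 mm wide, 85 mm high, to be left alone; origin at the centre of its underside
- tin: steel tin, 60 mm wide, 70 mm high, to be left alone; origin at the centre of its underside
- bar: dark wooden bar, 200 x 30 x 35 mm, to be left alone; origin at the centre of its underside
Mind the look-alikes: they are no part of the job. Leave any purple or yellow look-alike of the grip_c alone.

How it is judged:
On the way, in this order (a step that is already met when the one before it is completed fails the run):
1. the bristles are dipped into the wax pot, to within 14 mm of the wax cake (horizontal distance between brush and pot below 0.03 m and z of brush in the frame of pot below 0.032 m), for 0.1 s.
2. the brush is down inside the drum close to its wall (axis of the bristle end 50 to 95 mm from the drum's axis, less than 40 mm above its underside) (horizontal distance between brush and drum between 0.05 and 0.095 m and z of brush in the frame of drum below 0.04 m), for 0.05 s.
3. the brush is drawn up the wall (bristle end 70 to 110 mm above the drum's underside, still inside) (horizontal distance between brush and drum between 0.05 and 0.095 m and z of brush in the frame of drum between 0.07 and 0.11 m).
4. the brush is stroked down the wall again (all of step 2), for 0.05 s.
5. the brush stands in its jar again, let go (horizontal distance between brush and jar below 0.025 m and z of brush in the frame of jar below 0.016 m and angle between brush's own z axis and vertical below 0.35 rad and contact force between the fingers and brush below 0.1 N), for 0.2 s.
6. the tray is lifted (origin over 60 mm high) with every grip on it (x of grip_a in the frame of tray between -0.09 and 0.09 m and y of grip_a in the frame of tray between -0.08 and 0.08 m and z of grip_a in the frame of tray between -0.01 and 0.08 m and x of grip_b in the frame of tray between -0.09 and 0.09 m and y of grip_b in the frame of tray between -0.08 and 0.08 m and z of grip_b in the frame of tray between -0.01 and 0.08 m and x of grip_c in the frame of tray between -0.09 and 0.09 m and y of grip_c in the frame of tray between -0.08 and 0.08 m and z of grip_c in the frame of tray between -0.01 and 0.08 m and x of grip_d in the frame of tray between -0.09 and 0.09 m and y of grip_d in the frame of tray between -0.08 and 0.08 m and z of grip_d in the frame of tray between -0.01 and 0.08 m and x of grip_e in the frame of tray between -0.09 and 0.09 m and y of grip_e in the frame of tray between -0.08 and 0.08 m and z of grip_e in the frame of tray between -0.01 and 0.08 m and height (world z) of tray above 0.06 m), for 0.2 s.
7. the tray is tipped (over 0.5 rad) with its open edge over the drum (angle between tray's own z axis and vertical above 0.5 rad and horizontal distance between tray_lip and drum below 0.105 m), for 0.1 s.
At the end, for the whole second after the job is handed in: every grip present lies at rest inside the drum (below its rim, within its wall), the tray stands empty, flat (within 0.1 rad) and at rest on its mat (centre within 50 mm of the mat's centre), the brush stands in its jar (within 25 mm of its axis, on its floor, within 0.35 rad of upright) (all of step 5 and horizontal distance between each of grip_a, grip_b, grip_c, grip_d, grip_e and drum below 0.105 m and z of each of grip_a, grip_b, grip_c, grip_d, grip_e in the frame of drum below 0.1 m and linear speed of each of grip_a, grip_b, grip_c, grip_d, grip_e below 0.03 m/s and horizontal distance between tray and mat below 0.05 m and z of tray in the frame of mat below 0.012 m and angle between tray's own z axis and vertical below 0.1 rad and linear speed of tray below 0.02 m/s); the robot touches nothing.
It fails at once if another thing on the bench (mallet, gouges, mug, tin, wooden bar) was moved by more than 30 mm (distance of any of mallet, gouge0, gouge1, mug, tin, bar from where it was at the start of the episode above 0.03 m).
Of grip_a, grip_b, grip_c, grip_d, grip_e only 2 to 4 are there at a start; the rules pass over those that are not, and their reading is None.
At some moment in a run one of grip_a, grip_b, grip_c, grip_d, grip_e may be knocked a few centimetres aside while the robot is not near it.
It also fails if it takes over 208 s, if anything falls off the work surface, if the arm or the gripper's body presses on something with over 40 N, if the wrist force passes 120 N, or if a joint passes its speed limit or range.

ROBOT

A 6-joint arm with a two-finger parallel gripper is mounted at the origin on the work surface. World frame = base frame: x ahead of the robot, y to its left, z up, the work surface at z = 0. Lengths are in m, angles in rad, forces in N, time in s.
With the tool pointing down it reaches from about 0.425 to 0.95 m from the base axis. Payload 14.7 kg.
Tool frame: the origin (TCP) lies at the very end of the fingers, on their centre line; the grasp point (between the pads) lies 19 mm behind it; z points along the fingers, y is the line along which they close (so a half turn about z gives the same grasp; the last joint's range is limited). The gripper opens to 85 mm and grips with 20 to 120 N. Pads are 22 mm wide; open, the fingers measure 114 mm over their backs; the gripper's body (76 mm by 85 mm) begins 54 mm behind the grasp point. The pads swing forward as they close: fully open they stand 13 mm farther back than shut.
Start: joints at [-1.377, 0.48, 1.596, -0, 1.065, -0.047], TCP at [0.155, -0.631, 0.231] pointing down, gripper open.
Joint ranges: [-2.75, 2.75], [-0.82, 2.05], [0.23, 2.67], [-1.56, 4.7], [0.09, 2.69], [-2.92, 2.92]. Speed limits (rad/s): [1.89, 1.89, 2.39, 3.01, 3.01, 3.01].

INTERFACE

Orientations are given as a 3x3 rotation matrix whose columns are the frame's x, y, z axes.
In Python, from cell import ctrl gives the robot as it stands.
- The arm moves only by the shell command python3 -m jog 'ROWS' [FORCE]. ROWS is JSON, a list of rows, each a list of 3 entries, a list of its own where there are three numbers: the shift along the tool's x, y, z scaled (see below), then the turn, a rotation vector about the tool's x, y, z scaled (see below), then the opening, from -1 (shut) to 1 (fully open). A call has 1 to 5 rows; each row is the pose to reach, as a shift and turn from the pose commanded when the call began, along the tool's axes at that moment; what a row does not reach only later rows make up. The controller multiplies each number of a shift by 10 cm and each number of a turn by pi/2 rad. A row lasts 1/10 s, in which the tool goes at most 50 mm and 8.59 degrees, less where a joint would pass 70% of its speed; a pose out of reach is approached as far as the arm can. A call with a number of a shift or a turn outside -1 to 1 is refused whole. A call with a gripper value outside its range is refused whole. The fingers move at their own pace and stop on an object; FORCE is the grip in N (left out, the last holds). Time passes only in rows, so rows that repeat a pose let the fingers close. It gives the time, the measured TCP pose, the force, the opening and the grip force at its end, in the units of the state.
- ctrl.get_state(): the state, without advancing time (a new reading comes with each control period).
- ctrl.capture(name): name is "scene" or "top" or "wrist"; returns a dict with "image" (400x640x3 uint8, red, green, blue), "vertical_fov" (degrees; the focal length in pixels is half the picture's height over the tangent of half this angle, whatever the lens; pixels are square), "cx", "cy" (the principal point, pixels), "R" (3x3) and "t" (3): a world point X has camera coordinates R X + t. Camera axes: x right, y down, z forward; pixel columns grow to the right and rows downward; lengths in m; the calibration is good to about 2 mm. A picture is of the moment at which its call begins. There is no depth.
- ctrl.close_job(): hands the job in; it is judged then, once.
The state is a dict: "time_s": time; "joint_pos": joint angles; "joint_velocities": joint speeds; "joint_efforts": joint torques, N m; "position": TCP position; "tcp_rot": TCP orientation; "force": force on the tool from outside, world axes, zero at the start; "wrist_torque": the same for the moment, N m; "opening": finger opening in m; "grasp_force": force on a finger pad.
Only numpy, scipy, OpenCV 4.12 (cv2) and the standard library are available. Lean on these libraries where they do the work, as an engineer would, in place of code of your own. Each camera call takes 0.05 s, during which the arm holds its last target. There are 200 camera calls.

## Working session

There is one attempt and no reset: what is moved stays moved. The work goes in short steps, Python scripts to look and compute and a shell command to move; the robot and the scene stay as the last step left them, time stands still between calls to the robot, and variables do not carry over. Pictures are saved under pics/ and viewed, at most 14 in all, crops included, and the job is handed in when it is done.

```bash
ls; mkdir -p pics
python3 - <<'E'
from cell import ctrl
import cv2
s=ctrl.get_state(); print({k:(v if not hasattr(v,'tolist') else v.tolist()) for k,v in s.items()})
for n in ("scene","top","wrist"):
    c=ctrl.capture(n); cv2.imwrite(f"pics/{n}0.png",c["image"][:,:,::-1]); print(n,c["vertical_fov"],c["cx"],c["cy"],c["R"],c["t"])
E
```

```text
pics
{'time_s': 0.0, 'joint_pos': [-1.376605682111388, 0.4808498170420244, 1.5968626098495338, 4.6499016027980844e-06, 1.065091969952684, -0.04660289762027207], 'joint_velocities': [-0.0013380848555320903, 0.00010142702128463144, -0.0004236681623661234, -3.342763095190836e-05, -0.0006808230989207211, -7.650132078031743e-05], 'joint_efforts': [0.004791081446455792, -95.06401777267456, -43.01862716674805, 0.0001836175806602114, 0.012224138772580773, 1.590255521932704e-05], 'position': [0.15494937010680915, -0.6308436943787792, 0.23066491804427608], 'tcp_rot': [[0.9711495866576433, 0.23847102026773717, -0.00022984158278554568], [0.238471123352709, -0.9711488597617347, 0.001189752234487005], [6.0511038175927545e-05, -0.0012102379711871475, -0.999999265830964]], 'force': [0.21544593969423445, 0.06423335785418993, -0.915501187227907], 'wrist_torque': [0.007815628870230691, -0.0523780913568139, -0.08226126977653857], 'grasp_force': 0.0, 'opening': 0.08546465530496583}
scene 51.363608671837056 330.17510547166773 201.1733591788584 [[ 0.48446195  0.87462926  0.01789635]
 [ 0.66548884 -0.35518523 -0.65648158]
 [-0.56782148  0.32995017 -0.75412973]] [-0.23439155 -0.33879828  1.51085088]
top 56.703169964092694 314.7165129932308 201.14078666436956 [[-0.01742708 -0.99939419 -0.03012558]
 [-0.99235291  0.02097094 -0.12163847]
 [ 0.12219654  0.0277754  -0.9921172 ]] [-0.02873523  0.56246378  0.9744949 ]
wrist 71.78576412704378 317.86598282680393 200.02047066692424 [[ 0.23632043 -0.97167431 -0.0012965 ]
 [-0.92329877 -0.22497041  0.31130001]
 [-0.3027739  -0.07236949 -0.9503108 ]] [-0.64939554 -0.03959508  0.38065504]
```

View pics/top0.png

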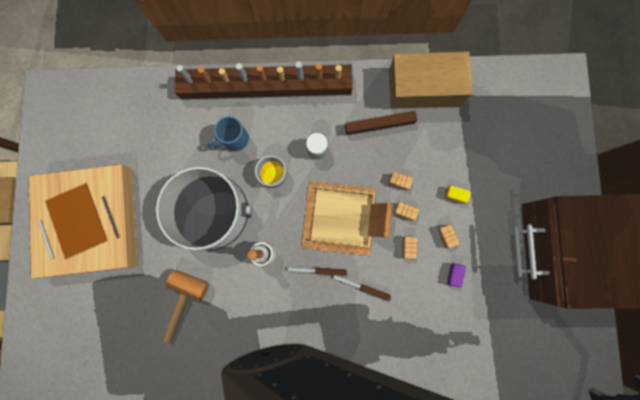

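View pics/scene0.png

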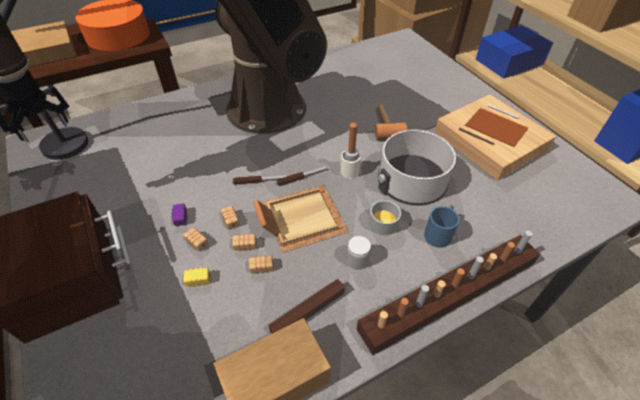

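The top view shows four light-wood grips with dark grooves at (401,181), (407,212), (411,247) and (449,236). The look-alikes to ignore are yellow at (458,194) and purple at (457,275). The drum is at (199,208), the pot at (270,171), the jar with the brush at (261,254), the white tin at (317,144), and the tray at (342,217), with its handle on the right and its open edge towards the drum.

```bash
cat > h.py <<'E'
import numpy as np, cv2
from cell import ctrl
def K(c):
    f=c["image"].shape[0]/2/np.tan(np.radians(c["vertical_fov"])/2); return f
def ray(c,uv,z):
    """pixel -> world point on plane z"""
    f=K(c); R=np.array(c["R"]); t=np.array(c["t"])
    d=R.T@np.array([(uv[0]-c["cx"])/f,(uv[1]-c["cy"])/f,1]); o=-R.T@t
    return o+d*(z-o[2])/d[2]
def proj(c,X):
    p=np.array(c["R"])@np.array(X)+np.array(c["t"]); f=K(c)
    return np.array([f*p[0]/p[2]+c["cx"],f*p[1]/p[2]+c["cy"]])
def hsv(c): return cv2.cvtColor(c["image"],cv2.COLOR_RGB2HSV)
def rect(c,cnt,z):
    """min-area rect of contour, cast onto z: centre, long-axis yaw, sizes"""
    P=np.array([ray(c,p,z)[:2] for p in cnt.reshape(-1,2)]).astype(np.float32)
    (x,y),(w,h),a=cv2.minAreaRect(P)
    if w<h: a+=90; w,h=h,w
    return np.array([x,y]),((a+90)%180)-90,(w,h)
def axes():
    s=ctrl.get_state(); return np.array(s["position"]),np.array(s["tcp_rot"]),s
def rows(target,R=None):
    """shift (units) and turn (units) in tool frame to a target TCP pose"""
    p,Rt,s=axes(); sh=Rt.T@(np.array(target)-p)/0.1
    tu=np.zeros(3) if R is None else cv2.Rodrigues(Rt.T@R)[0].ravel()/(np.pi/2)
    return sh.round(3),tu.round(3)
def down(yaw):
    """tool pointing down, closing axis y at world yaw (deg)"""
    a=np.radians(yaw); y=np.array([np.cos(a),np.sin(a),0]); z=np.array([0,0,-1.]); return np.c_[np.cross(y,z),y,z]
E
cat > m1.py <<'E'
from h import *
c=ctrl.capture("top"); im=c["image"]; H=hsv(c); g=cv2.cvtColor(im,cv2.COLOR_RGB2GRAY)
vis=im.copy()
for nm,uv in [("grip",(401,179)),("tray floor",(330,215)),("mat",(306,240)),("handle",(380,220)),("yel",(458,194)),("purp",(457,275)),("brush",(255,255)),("bench",(430,280))]: print(nm,H[uv[1],uv[0]])
m=cv2.inRange(H,(5,60,90),(28,255,255)); m[:,:390]=0;m[:160]=0;m[290:]=0;m[:,475:]=0
m=cv2.morphologyEx(m,cv2.MORPH_CLOSE,np.ones((3,3)))
for cn in cv2.findContours(m,0,2)[0]:
    if cv2.contourArea(cn)<60: continue
    p,a,s=rect(c,cn,.03); M=cn.reshape(-1,2).mean(0); print("blob px",M.round(),"xy",p.round(3),"yaw",round(a),"size",np.round(s,3),"hsv",cv2.mean(H,cv2.drawContours(np.zeros_like(m),[cn],0,255,-1))[:3])
for nm,(x0,y0,x1,y1),(r0,r1),z in [("drum",(145,155,255,260),(40,48),.11),("pot",(248,145,295,195),(14,19),.055),("jar",(240,235,285,275),(10,14),.07)]:
    s=4; q=cv2.resize(g[y0:y1,x0:x1],None,fx=s,fy=s,interpolation=cv2.INTER_CUBIC)
    C=cv2.HoughCircles(cv2.GaussianBlur(q,(7,7),0),cv2.HOUGH_GRADIENT,1,10,param1=120,param2=20,minRadius=r0*s,maxRadius=r1*s)
    for k in C[0][:3]:
        u=k[:2]/s+[x0-.375,y0-.375]; print(nm,u.round(1),k[2]/s,ray(c,u,z).round(3),"mm/px r",k[2]/s*(-ray(c,u,z)+ray(c,u+[1,0],z))[1])
    k=C[0][0]; u=k[:2]/s+[x0,y0]; cv2.circle(vis,tuple(u.round().astype(int)),int(round(k[2]/s)),(255,0,0),1)
cv2.imwrite("pics/v1.png",cv2.resize(vis[100:300,150:480],None,fx=2.4,fy=2.4,interpolation=cv2.INTER_CUBIC)[:,:,::-1])
for nm,uv,z in [("tin",(317,140),.07),("mug",(230,128),.085),("handle top edge",(381,220),.075),("mallet",(187,285),.05),("g0",(316,271),.01),("g1",(362,288),.01)]: print(nm,ray(c,uv,z).round(3))
E
python3 m1.py
```

```text
grip [ 16 136 206]
tray floor [ 20 114 212]
mat [ 15 136 146]
handle [ 14 151  98]
yel [ 29 244 226]
purp [140 143 170]
brush [ 15 165 198]
bench [ 23  13 155]
blob px [411. 246.] xy [ 0.434 -0.292] yaw -3 size [0.059 0.037] hsv (16.746130030959755, 120.13312693498453, 194.59133126934987)
blob px [449. 236.] xy [ 0.462 -0.396] yaw 19 size [0.063 0.038] hsv (16.8411214953271, 121.28037383177569, 193.91277258566979)
blob px [404. 211.] xy [ 0.522 -0.28 ] yaw 88 size [0.075 0.066] hsv (16.431266846361186, 117.0323450134771, 186.25876010781673)
blob px [459. 195.] xy [ 0.574 -0.427] yaw 68 size [0.066 0.042] hsv (27.246498599439775, 208.28571428571428, 194.81512605042016)
blob px [402. 181.] xy [ 0.615 -0.275] yaw 70 size [0.062 0.039] hsv (16.765886287625417, 121.20735785953177, 190.65551839464882)
drum [196. 209.] 40.925 [0.539 0.259 0.11 ] mm/px r -0.1046472645753191
drum [195.2 206. ] 40.375 [0.546 0.261 0.11 ] mm/px r -0.10335753624997338
drum [198.5 209.8] 43.05 [0.537 0.253 0.11 ] mm/px r -0.11000797243826789Traceback (most recent call last):
  File "m1.py", line 13, in <module>
    for k in C[0][:3]:
             ~^^^
TypeError: 'NoneType' object is not subscriptable
```

Run:
```python
from h import *
c=ctrl.capture("top"); im=c["image"]
v=cv2.resize(im[140:280,150:350],None,fx=4,fy=4,interpolation=cv2.INTER_CUBIC)
for x in range(150,350,10): cv2.line(v,((x-150)*4+2,0),((x-150)*4+2,5 if x%50 else 14),(255,0,0),1)
for y in range(140,280,10): cv2.line(v,(0,(y-140)*4+2),(5 if y%50 else 14,(y-140)*4+2),(255,0,0),1)
cv2.imwrite("pics/v1.png",v[:,:,::-1])
H=hsv(c)
for nm,lo,hi,z in [("wax",(22,150,100),(32,255,255),.018)]:
    m=cv2.inRange(H,lo,hi); m[:,300:]=0; cs=cv2.findContours(m,0,2)[0]; k=max(cs,key=cv2.contourArea); (u,r)=cv2.minEnclosingCircle(k); print(nm,u,r,ray(c,u,z).round(3))
```

```text
wax (271.20635986328125, 171.8174591064453) 11.93295955657959 [0.649 0.081 0.018]
```

View pics/v1.png

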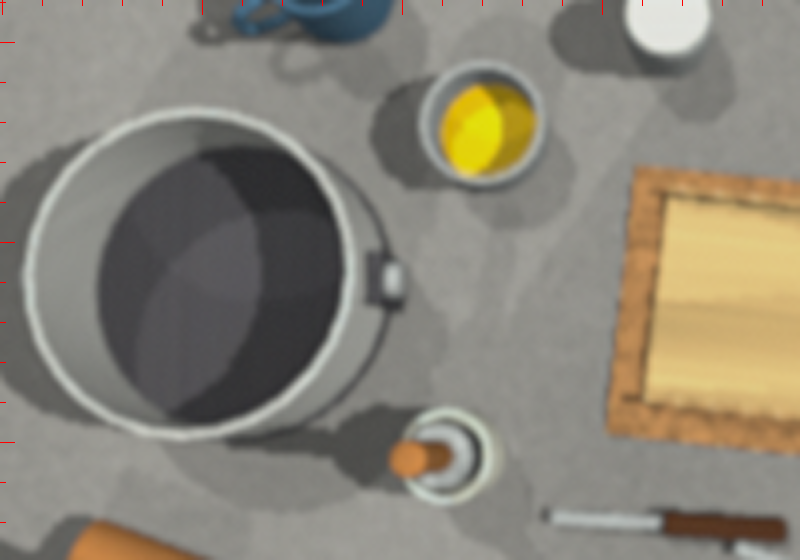

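Enlarged top view: drum rim centre (196.9,208), pot rim (270.1,170.6), jar rim (261.1,253.5), brush handle end (251.4,254.7), and the tray's open edge facing the drum. Now I'll measure these, the touching grip, and the tray.

```bash
cat > m2.py <<'E'
from h import *
c=ctrl.capture("top"); H=hsv(c); sc=ctrl.capture("scene")
for nm,u,z in [("drum",(196.9,208),.11),("pot",(270.1,170.6),.055),("jar",(261.1,253.5),.07),("brushtop",(251.4,254.7),.186),("tin",(316.5,144),.07),("mug",(230,128),.085)]:
    p=ray(c,u,z); print(nm,p.round(3),"in scene at",proj(sc,p).round(0))
# mat outline, tray floor
m=cv2.inRange(H,(10,60,60),(25,255,255)); m[:,395:]=0;m[:,:298]=0;m[:175]=0;m[262:]=0
k=max(cv2.findContours(m,0,2)[0],key=cv2.contourArea); print("mat",rect(c,k,.003))
m=cv2.inRange(H,(16,60,160),(25,200,255)); m[:,372:]=0;m[:,:298]=0;m[:175]=0;m[262:]=0
k=max(cv2.findContours(m,0,2)[0],key=cv2.contourArea); print("floor",rect(c,k,.008),"px",cv2.boxPoints(cv2.minAreaRect(k)).round(0).tolist())
v=c["image"][160:280,295:480]; v=cv2.resize(v,None,fx=4.3,fy=4.3,interpolation=cv2.INTER_CUBIC); cv2.imwrite("pics/v2.png",v[:,:,::-1])
E
python3 m2.py
```

```text
drum [0.541 0.257 0.11 ] in scene at [418. 152.]
pot [0.645 0.079 0.055] in scene at [385. 211.]
jar [0.424 0.101 0.07 ] in scene at [350. 155.]
brushtop [0.423 0.103 0.186] in scene at [353. 124.]
tin [ 0.711 -0.048  0.07 ] in scene at [358. 243.]
mug [0.757 0.181 0.085] in scene at [443. 218.]
mat (array([ 0.51500404, -0.12840687]), 82.79119873046875, (0.24114370346069336, 0.19152182340621948))
floor (array([ 0.522874  , -0.11530557]), 81.89756774902344, (0.16943030059337616, 0.1609111875295639)) px [[309.0, 241.0], [316.0, 184.0], [377.0, 191.0], [370.0, 248.0]]
```

View pics/v2.png

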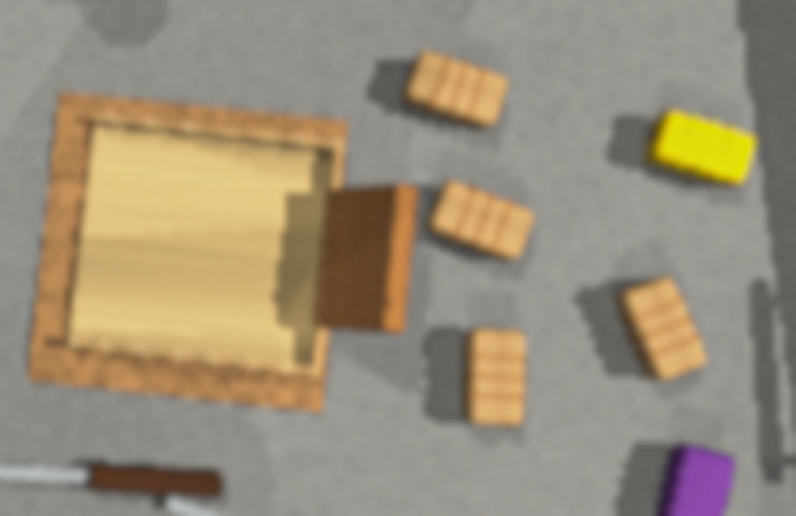

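The zoomed view puts the mat centre at about (339.4,218.4) px. The handle board's top end is at (388.3,220), the front edge middle at (313.7,214.4), and the four grooved grips are confirmed. I'll work out the tray pose and start moving to the brush.

```bash
python3 - <<'E'
from h import *
c=ctrl.capture("top")
q=lambda x,y:(295+x/4.3-.4,160+y/4.3-.4)
M=[ray(c,q(*p),.003)[:2] for p in [(62,93),(350,120),(322,410),(30,382)]]
print("mat corners",np.round(M,3).tolist(),"ctr",np.mean(M,0).round(3),"sides",[round(float(np.linalg.norm(M[i]-M[i-1])),3) for i in range(4)])
d=M[0]-M[1]+M[3]-M[2]; yaw=np.arctan2(d[1],d[0]); print("mat yaw",np.degrees(yaw))
f=ray(c,q(93,122),.008)[:2]-ray(c,q(68,347),.008)[:2]; print("front edge normal yaw",np.degrees(np.arctan2(f[1],f[0]))+90)
hb=ray(c,q(401,258),.079)[:2]; fe=ray(c,q(80.5,234.5),.008)[:2]; e=fe-hb; y2=np.arctan2(e[1],e[0])
print("handle top",hb.round(3),"front",fe.round(3),"dist (0.1955)",np.linalg.norm(e),"yaw",np.degrees(y2)); u=e/np.linalg.norm(e)
print("tray ctr",(hb+.1155*u).round(3),(fe-.08*u).round(3),"grip pt",(hb+.011*u).round(3))
print(rows([.45,-.35,.3]))
E
python3 -m jog '[[[0,0,-0.7],[0,0,0],1],[[0,0,-0.7],[0,0,0],1],[[0.5,-0.2,-0.7],[0,0,0],1],[[0.9,-0.5,-0.7],[0,0,0],1],[[0.9,-0.5,-0.7],[0,0,0],1]]'
python3 -c "from h import *; print(rows([.45,-.35,.3]),rows([.424,.101,.3]))"
```

```text
mat corners [[0.623, -0.024], [0.6, -0.211], [0.414, -0.186], [0.435, -0.0]] ctr [ 0.518 -0.105] sides [0.189, 0.189, 0.188, 0.188]
mat yaw 83.42860154126602
front edge normal yaw 82.70129540425732
handle top [ 0.505 -0.228] front [ 0.529 -0.034] dist (0.1955) 0.1949660532297689 yaw 82.88585045126962
tray ctr [ 0.519 -0.113] [ 0.519 -0.114] grip pt [ 0.506 -0.217]
(array([ 3.535, -2.027, -0.688]), array([0., 0., 0.]))
time_s: 0.9
position: [0.2333, -0.5576, 0.3016]
tcp_rot: [[0.971, 0.241, 0.001], [0.241, -0.971, 0.001], [0.001, -0.001, -1.0]]
force: [-1.2, -0.9, -0.3]
opening: 0.0852
grasp_force: 0.0
(array([ 2.603, -1.493,  0.02 ]), array([0., 0., 0.])) (array([ 3.437, -5.932,  0.027]), array([0., 0., 0.]))
```

```bash
for i in 1; do
python3 -m jog '[[[0.45,-0.25,0],[0,0,0],1],[[0.9,-0.5,0],[0,0,0],1],[[0.9,-0.5,0],[0,0,0],1],[[0.9,-0.5,0],[0,0,0],1]]' >/dev/null
python3 -m jog '[[[0.45,-0.25,0],[0,0,0],1],[[0.9,-0.5,0],[0,0,0],1],[[0.9,-0.5,0],[0,0,0],1],[[0.9,-0.5,0],[0,0,0],1]]' >/dev/null
python3 -m jog '[[[0.4,-0.25,0],[0,0,0],1],[[0.8,-0.5,0],[0,0,0],1],[[0.8,-0.5,0],[0,0,0],1],[[0.8,-0.5,0],[0,0,0],1]]' >/dev/null
python3 -m jog '[[[0.1,-0.5,0],[0,0,0],1],[[0.2,-1,0],[0,0,0],1],[[0.2,-1,0],[0,0,0],1],[[0.2,-1,0],[0,0,0],1]]' >/dev/null
python3 -m jog '[[[0.1,-0.5,0],[0,0,0],1],[[0.2,-1,0],[0,0,0],1],[[0.2,-1,0],[0,0,0],1],[[0.2,-1,0],[0,0,0],1]]' >/dev/null
python3 -m jog '[[[0.1,-0.5,0],[0,0,0],1],[[0.2,-1,0],[0,0,0],1],[[0.2,-1,0],[0,0,0],1],[[0.2,-1,0],[0,0,0],1]]'
done
python3 -c "from h import *; print(rows([.424,.101,.3]),ctrl.get_state()['joint_pos'])"
```

```text
time_s: 3.3
position: [0.4347, -0.0489, 0.3014]
tcp_rot: [[0.971, 0.239, 0.001], [0.239, -0.971, -0.001], [0.0, 0.001, -1.0]]
force: [0.0, -0.1, 0.4]
opening: 0.0852
grasp_force: 0.0
(array([ 0.254, -1.481,  0.013]), array([0., 0., 0.])) [-1.80730453e-01  9.93594205e-02  1.96237877e+00 -6.49154413e-04
  1.07918007e+00  1.14882565e+00]
```

```bash
python3 -m jog '[[[0.1,-0.5,0],[0,0,0],1],[[0.15,-1,0],[0,0,0],1],[[0.15,-1,0],[0,0,0],1]]' >/dev/null
python3 -m jog '[[[0.1,-0.48,0],[0,0,0],1],[[0.1,-0.48,0],[0,0,0],1],[[0.1,-0.48,0],[0,0,0],1]]'
python3 - <<'E'
from h import *
print(rows([.424,.101,.146]),ctrl.get_state()['joint_pos'])
c=ctrl.capture("wrist"); cv2.imwrite("pics/w1.png",c["image"][:,:,::-1]); print(proj(c,[.424,.101,.07]),proj(c,[.424,.101,.186]))
E
```

```text
time_s: 3.9
position: [0.424, 0.1007, 0.3012]
tcp_rot: [[0.971, 0.239, 0.0], [0.239, -0.971, -0.001], [-0.0, 0.001, -1.0]]
force: [0.2, 0.5, 0.3]
opening: 0.0856
grasp_force: 0.0
(array([ 1.000e-03, -4.000e-03,  1.552e+00]), array([0., 0., 0.])) [ 1.64214383e-01  9.72619497e-02  1.96536598e+00 -7.31484310e-04
  1.07892207e+00  1.49425310e+00]
[317.55908819 170.20329227] [317.4846934  195.03090309]
```

View pics/w1.png

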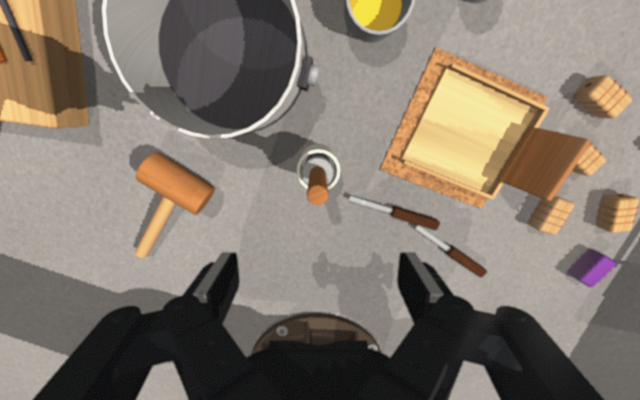

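The wrist view shows the jar rim at (319,171) and the brush handle end at (317,194), matching the predicted (317.5,170) and (317.5,195). I'll descend and grip.

```bash
python3 -m jog '[[[0,0,0.4],[0,0,0],1],[[0,0,0.8],[0,0,0],1],[[0,0,0.8],[0,0,0],1]]' >/dev/null
python3 -m jog '[[[0,0,0.3],[0,0,0],1],[[0,0,0.6],[0,0,0],1],[[0,0,0.8],[0,0,0],1],[[0,0,0.8],[0,0,0],1]]' 
python3 -m jog '[[[0,0,0],[0,0,0],-1],[[0,0,0],[0,0,0],-1],[[0,0,0],[0,0,0],-1],[[0,0,0],[0,0,0],-1],[[0,0,0],[0,0,0],-1]]' 60
python3 -m jog '[[[0,0,0],[0,0,0],-1],[[0,0,0],[0,0,0],-1],[[0,0,0],[0,0,0],-1],[[0,0,0],[0,0,0],-1],[[0,0,0],[0,0,0],-1]]' 60
```

```text
time_s: 4.65
position: [0.4228, 0.1005, 0.1408]
tcp_rot: [[0.972, 0.237, -0.003], [0.237, -0.972, -0.001], [-0.003, -0.0, -1.0]]
force: [0.5, -0.5, -0.1]
opening: 0.0857
grasp_force: 0.0
time_s: 5.15
position: [0.4236, 0.1019, 0.1421]
tcp_rot: [[0.971, 0.239, 0.002], [0.239, -0.971, 0.0], [0.002, 0.0, -1.0]]
force: [-0.5, -1.9, 9.9]
opening: 0.0209
grasp_force: 58.1
time_s: 5.65
position: [0.4237, 0.1019, 0.1421]
tcp_rot: [[0.971, 0.239, 0.002], [0.239, -0.971, 0.0], [0.002, 0.0, -1.0]]
force: [-0.9, -1.6, 12.5]
opening: 0.0206
grasp_force: 58.1
```

```bash
python3 -m jog '[[[0,0,-0.3],[0,0,0],-1],[[0,0,-0.6],[0,0,0],-1],[[0,0,-0.9],[0,0,0],-1],[[0,0,-0.9],[0,0,0],-1]]' >/dev/null
python3 -m jog '[[[0,0,-0.3],[0,0,0],-1],[[0,0,-0.5],[0,0,0],-1],[[0,0,-0.5],[0,0,0],-1]]'
python3 - <<'E'
from h import *
print(rows([.645,.079,.28])[0],rows([.645,.079,.162])[0])
c=ctrl.capture("scene"); cv2.imwrite("pics/s1.png",cv2.resize(c["image"][60:300,220:500],None,fx=2.5,fy=2.5)[:,:,::-1])
E
```

```text
time_s: 6.35
position: [0.424, 0.1021, 0.2831]
tcp_rot: [[0.971, 0.239, 0.003], [0.239, -0.971, 0.001], [0.004, 0.0, -1.0]]
force: [0.1, -0.7, -1.2]
opening: 0.0208
grasp_force: 58.9
[2.091 0.751 0.038] [2.087 0.751 1.218]
```

View pics/s1.png

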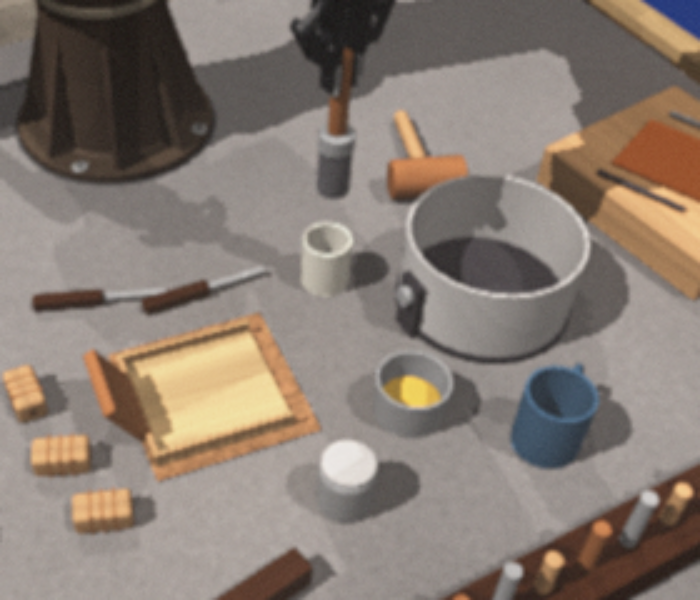

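The brush is held at crop (340,130), slightly leaning. The bristle end is at about (354,136) px. I'll check the lean, then dip.

```bash
python3 - <<'E'
from h import *
c=ctrl.capture("scene")
for z in (.147,.207,.227,.28,.327): print(z,((proj(c,[.424,.102,z])-[220,60])*2.5).round(1))
E
python3 -m jog '[[[0.4,0.1,0],[0,0,0],-1],[[0.8,0.25,0],[0,0,0],-1],[[0.8,0.25,0],[0,0,0],-1]]' >/dev/null
python3 -m jog '[[[0.4,0.15,0],[0,0,0],-1],[[0.8,0.3,0],[0,0,0],-1],[[0.8,0.3,0],[0,0,0],-1]]' >/dev/null
python3 -m jog '[[[0.25,0.1,0],[0,0,0],-1],[[0.49,0.2,0],[0,0,0],-1],[[0.49,0.2,0],[0,0,0],-1]]'
```

```text
0.147 [330.2 187.9]
0.207 [333.4 145.7]
0.227 [334.5 130.9]
0.28 [337.5  89.6]
0.327 [340.4  50.5]
time_s: 7.35
position: [0.6452, 0.0783, 0.2791]
tcp_rot: [[0.971, 0.238, -0.001], [0.238, -0.971, -0.0], [-0.001, -0.0, -1.0]]
force: [0.4, -0.5, -0.8]
opening: 0.0208
grasp_force: 59.0
```

```bash
python3 -m jog '[[[0,0,0.3],[0,0,0],-1],[[0,0,0.6],[0,0,0],-1],[[0,0,0.8],[0,0,0],-1],[[0,0,0.8],[0,0,0],-1]]' 
python3 -m jog '[[[0,0,0.15],[0,0,0],-1],[[0,0,0.3],[0,0,0],-1],[[0,0,0.37],[0,0,0],-1],[[0,0,0.37],[0,0,0],-1],[[0,0,0.37],[0,0,0],-1]]'
python3 - <<'E'
from h import *
c=ctrl.capture("scene"); cv2.imwrite("pics/s2.png",cv2.resize(c["image"][120:260,300:500],None,fx=4,fy=4)[:,:,::-1])
E
```

```text
time_s: 7.75
position: [0.6405, 0.0788, 0.1973]
tcp_rot: [[0.971, 0.239, -0.007], [0.239, -0.971, -0.001], [-0.007, -0.001, -1.0]]
force: [-0.2, 0.3, -0.9]
opening: 0.0207
grasp_force: 59.0
time_s: 8.25
position: [0.644, 0.0788, 0.1645]
tcp_rot: [[0.971, 0.238, 0.0], [0.238, -0.971, 0.0], [0.0, 0.0, -1.0]]
force: [0.6, -1.2, -1.2]
opening: 0.0206
grasp_force: 59.0
```

View pics/s2.png

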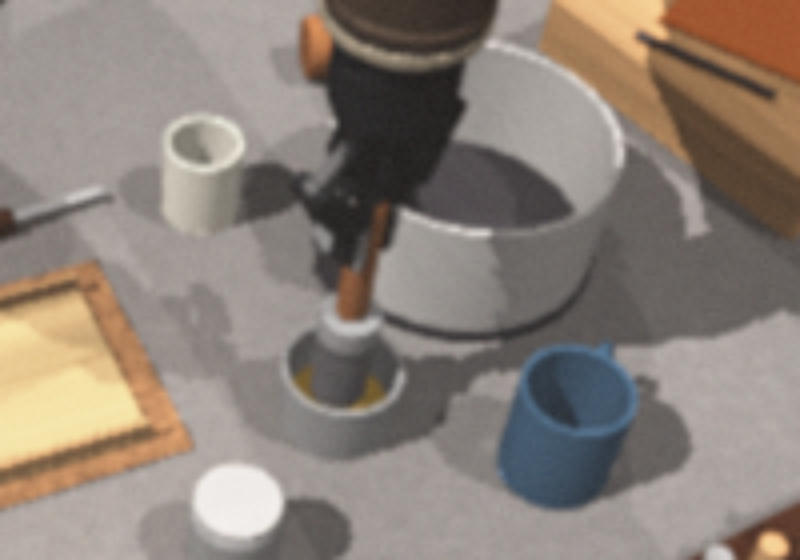

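The brush head is inside the pot at crop (340,370), close over the wax. I'll go a few millimetres lower to be certain, then lift.

```bash
python3 -m jog '[[[0,0,0.03],[0,0,0],-1],[[0,0,0.06],[0,0,0],-1],[[0,0,0.06],[0,0,0],-1],[[0,0,0.06],[0,0,0],-1]]'
python3 - <<'E'
from h import *
d=np.array([.541,.257]); v=np.array([.645,.079])-d; v/=np.linalg.norm(v)
for r,z in ((70,.28),(70,.166)):
    print((d+v*r/1e3).round(3),rows([*(d+v*r/1e3),z])[0])
    t=d+np.array([0,-.07]); print(t,rows([*t,z])[0])
E
```

```text
time_s: 8.7
position: [0.6438, 0.0788, 0.1583]
tcp_rot: [[0.971, 0.238, -0.0], [0.238, -0.971, -0.0], [-0.0, -0.0, -1.0]]
force: [0.0, -0.0, -1.3]
opening: 0.0208
grasp_force: 59.0
[0.576 0.197] [-0.374 -1.304 -1.217]
[0.541 0.187] [-0.74  -1.296 -1.217]
[0.576 0.197] [-0.374 -1.304 -0.077]
[0.541 0.187] [-0.74  -1.296 -0.077]
```

```bash
python3 -m jog '[[[0,0,-0.4],[0,0,0],-1],[[0,0,-0.8],[0,0,0],-1],[[0,0,-0.8],[0,0,0],-1]]' >/dev/null
python3 -m jog '[[[0,0,-0.4],[0,0,0],-1],[[0,0,-0.5],[0,0,0],-1],[[0,0,-0.5],[0,0,0],-1]]' >/dev/null
python3 -m jog '[[[-0.1,-0.35,0],[0,0,0],-1],[[-0.2,-0.7,0],[0,0,0],-1],[[-0.2,-0.7,0],[0,0,0],-1]]' >/dev/null
python3 -m jog '[[[-0.1,-0.35,0],[0,0,0],-1],[[-0.2,-0.65,0],[0,0,0],-1],[[-0.2,-0.65,0],[0,0,0],-1],[[-0.2,-0.65,0],[0,0,0],-1]]'
python3 - <<'E'
from h import *
p=axes()[0][:2]; print(np.linalg.norm(p-[.541,.257]))
for n in ("scene","top"):
    c=ctrl.capture(n); cv2.imwrite(f"pics/{n}3.png",c["image"][:,:,::-1])
    print(n,[proj(c,[*p,z]).round(0) for z in (.155,.235,.335)])
a=cv2.imread("pics/scene3.png")[60:260,300:500];b=cv2.imread("pics/top3.png")[120:320,130:330]
cv2.imwrite("pics/c3.png",cv2.resize(np.hstack([a,b]),None,fx=2,fy=2))
E
```

```text
time_s: 10.0
position: [0.5722, 0.2006, 0.2871]
tcp_rot: [[0.971, 0.24, -0.001], [0.24, -0.971, -0.001], [-0.001, 0.0, -1.0]]
force: [0.6, -0.5, -1.6]
opening: 0.0207
grasp_force: 59.4
0.06446260165338022
scene [array([411., 153.]), array([416., 130.]), array([423.,  97.])]
top [array([214., 193.]), array([203., 188.]), array([186., 180.])]
```

View pics/c3.png

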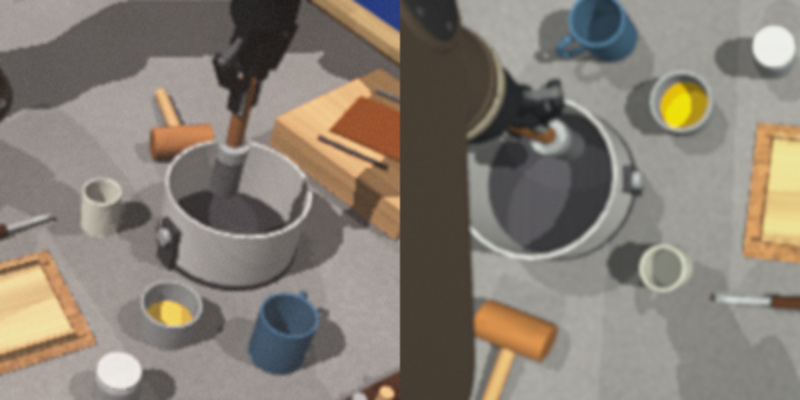

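In both views the brush sits over the drum's near-right interior. The bristle end is at scene (412,155) against a predicted (411,153), and the ferrule is at top (205,188). It's upright and the radius is 64 mm, so I'll do the strokes.

```bash
python3 -m jog '[[[0,0,0.3],[0,0,0],-1],[[0,0,0.6],[0,0,0],-1],[[0,0,0.7],[0,0,0],-1],[[0,0,0.7],[0,0,0],-1]]' |head -2
python3 -m jog '[[[0,0,0.2],[0,0,0],-1],[[0,0,0.4],[0,0,0],-1],[[0,0,0.57],[0,0,0],-1],[[0,0,0.57],[0,0,0],-1],[[0,0,0.57],[0,0,0],-1]]'
python3 -m jog '[[[0,0,-0.2],[0,0,0],-1],[[0,0,-0.4],[0,0,0],-1],[[0,0,-0.63],[0,0,0],-1],[[0,0,-0.63],[0,0,0],-1],[[0,0,-0.63],[0,0,0],-1]]' |head -2
python3 -m jog '[[[0,0,0.2],[0,0,0],-1],[[0,0,0.4],[0,0,0],-1],[[0,0,0.63],[0,0,0],-1],[[0,0,0.63],[0,0,0],-1],[[0,0,0.63],[0,0,0],-1]]'
python3 -m jog '[[[0,0,-0.4],[0,0,0],-1],[[0,0,-0.8],[0,0,0],-1],[[0,0,-0.9],[0,0,0],-1],[[0,0,-0.9],[0,0,0],-1]]' |head -2
python3 -m jog '[[[0,0,-0.35],[0,0,0],-1],[[0,0,-0.35],[0,0,0],-1],[[0,0,-0.35],[0,0,0],-1]]' |head -2
python3 -c "from h import *; print(rows([.424,.1015,.285])[0])"
```

```text
time_s: 10.5
position: [0.5723, 0.1995, 0.2169]
time_s: 11.0
position: [0.5736, 0.2004, 0.1626]
tcp_rot: [[0.971, 0.238, 0.001], [0.238, -0.971, 0.0], [0.001, -0.0, -1.0]]
force: [-0.5, -1.0, -0.7]
opening: 0.021
grasp_force: 59.4
time_s: 11.5
position: [0.5735, 0.2005, 0.2259]
time_s: 12.0
position: [0.5725, 0.2002, 0.1612]
tcp_rot: [[0.971, 0.238, -0.001], [0.238, -0.971, -0.0], [-0.001, 0.0, -1.0]]
force: [0.4, 0.5, -0.9]
opening: 0.0208
grasp_force: 59.4
time_s: 12.4
position: [0.5741, 0.2008, 0.2544]
time_s: 12.7
position: [0.5727, 0.2004, 0.286]
[-1.68   0.606  0.009]
```

```bash
python3 -m jog '[[[-0.4,0.15,0],[0,0,0],-1],[[-0.84,0.3,0],[0,0,0],-1],[[-0.84,0.3,0],[0,0,0],-1]]' >/dev/null
python3 -m jog '[[[-0.4,0.15,0],[0,0,0],-1],[[-0.84,0.3,0],[0,0,0],-1],[[-0.84,0.3,0],[0,0,0],-1],[[-0.84,0.3,0],[0,0,0],-1]]'
python3 - <<'E'
from h import *
p=axes()[0][:2]; print(rows([.424,.1015,.142])[0])
c=ctrl.capture("wrist"); j=[.424,.101]; cv2.imwrite("pics/w4.png",c["image"][60:300,180:460,::-1].repeat(2,0).repeat(2,1))
o=np.array([180,60]); print([((proj(c,[*j,z])-o)*2).round(0) for z in (.07,)],[((proj(c,[*p,z])-o)*2).round(0) for z in (.15,.23,.33)])
E
```

```text
time_s: 13.4
position: [0.4231, 0.1016, 0.2857]
tcp_rot: [[0.971, 0.238, -0.001], [0.238, -0.971, -0.0], [-0.001, -0.0, -1.0]]
force: [0.7, -0.2, -1.7]
opening: 0.021
grasp_force: 59.4
[0.009 0.004 1.437]
[array([277., 224.])] [array([276., 259.]), array([276., 316.]), array([275., 491.])]
```

View pics/w4.png

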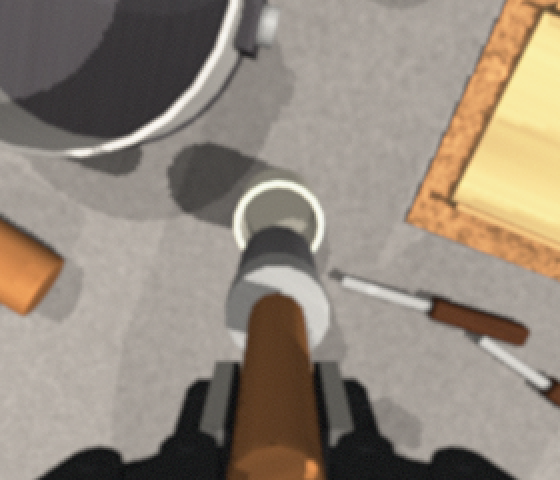

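The jar rim centre is at crop (279,222) against a predicted (277,224). The ferrule is at (278,308), nearly vertical. I'll lower it in two steps and watch the force.

```bash
python3 -m jog '[[[0,0,0.3],[0,0,0],-1],[[0,0,0.6],[0,0,0],-1],[[0,0,0.9],[0,0,0],-1],[[0,0,0.9],[0,0,0],-1],[[0,0,0.9],[0,0,0],-1]]' |grep -E "pos|force"
python3 -m jog '[[[0.01,0,0.15],[0,0,0],-1],[[0.01,0,0.3],[0,0,0],-1],[[0.01,0,0.4],[0,0,0],-1],[[0.01,0,0.5],[0,0,0],-1],[[0.01,0,0.5],[0,0,0],-1]]' |grep -E "pos|force"
```

```text
position: [0.4243, 0.1023, 0.1962]
force: [-0.3, -0.4, 0.3]
grasp_force: 59.4
position: [0.4248, 0.1023, 0.1459]
force: [-0.3, -0.3, -0.9]
grasp_force: 59.4
```

```bash
python3 -m jog '[[[0,0,0.02],[0,0,0],-1],[[0,0,0.03],[0,0,0],-1],[[0,0,0.03],[0,0,0],-1]]' |grep -E "pos|force"
python3 -m jog '[[[0,0,0],[0,0,0],0],[[0,0,0],[0,0,0],1],[[0,0,0],[0,0,0],1],[[0,0,0],[0,0,0],1],[[0,0,0],[0,0,0],1]]' |grep -E "pos|force|open"
python3 -m jog '[[[0,0,-0.3],[0,0,0],1],[[0,0,-0.6],[0,0,0],1],[[0,0,-0.95],[0,0,0],1],[[0,0,-0.95],[0,0,0],1]]' >/dev/null
python3 -m jog '[[[0,0,-0.5],[0,0,0],1],[[0,0,-0.5],[0,0,0],1],[[0,0,-0.5],[0,0,0],1]]' |grep -E "time|pos|force"
python3 - <<'E'
from h import *
a=ctrl.capture("wrist")["image"][100:300,220:420]; b=ctrl.capture("top"); H=hsv(b)
cv2.imwrite("pics/c5.png",cv2.resize(np.hstack([a,b["image"][150:350,200:400]]),None,fx=2,fy=2)[:,:,::-1])
print(rows([.462,-.396,.2])[0])
E
```

```text
position: [0.4251, 0.1023, 0.1436]
force: [0.3, 0.2, -1.6]
grasp_force: 59.4
position: [0.4249, 0.1023, 0.1433]
force: [-0.2, 0.3, 0.1]
opening: 0.0855
grasp_force: 0.0
time_s: 15.95
position: [0.4253, 0.1024, 0.2887]
force: [-0.8, 0.2, -0.1]
grasp_force: 0.0
[-0.821  4.928  0.874]
```

View pics/c5.png

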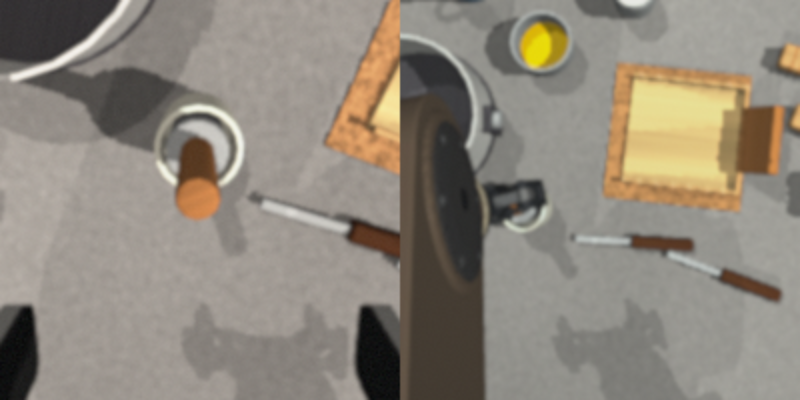

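The brush stands in the jar, let go; its handle end is at wrist-crop (198,198). Next I'll re-measure the grips from the top view.

```bash
cat > grips.py <<'E'
from h import *
import sys
def grips(z=.03,c=None):
    c=c or ctrl.capture("top"); H=hsv(c); m=cv2.inRange(H,(10,60,110),(22,200,255)); m[:,:394]=0;m[:150]=0;m[300:]=0;m[:,475:]=0
    m=cv2.morphologyEx(m,cv2.MORPH_CLOSE,np.ones((3,3))); out=[]
    for cn in cv2.findContours(m,0,2)[0]:
        if cv2.contourArea(cn)>150: out.append(rect(c,cn,z))
    return out
if __name__=="__main__":
    p,R,s=axes()
    for q,a,w in grips():
        b=min((down(a+90),down(a-90)),key=lambda X:np.linalg.norm(cv2.Rodrigues(R.T@X)[0]))
        print(q.round(3),"yaw",round(a,1),"size",np.round(w,3),"to hover .15:",*rows([*q,.15],b))
    print(s["position"],s["joint_pos"][5])
E
python3 grips.py
```

```text
[ 0.434 -0.293] yaw -2.7 size [0.059 0.034] to hover .15: [-0.849  3.861  1.373] [0.    0.001 0.183]
[ 0.461 -0.397] yaw 19.8 size [0.062 0.036] to hover .15: [-0.827  4.938  1.373] [-0.     0.001 -0.066]
[ 0.531 -0.288] yaw 66.1 size [0.061 0.037] to hover .15: [0.11  4.04  1.371] [-0.001  0.001 -0.581]
[ 0.614 -0.279] yaw 69.7 size [0.055 0.037] to hover .15: [0.934 4.15  1.37 ] [-0.001  0.001 -0.621]
[0.42432473 0.10218746 0.28738382] 1.4968380994658494
```

```bash
python3 -m jog '[[[-0.1,0.5,0],[0,0,0],1],[[-0.2,0.96,0],[0,0,0],1],[[-0.2,0.96,0],[0,0,0],1]]' >/dev/null
python3 -m jog '[[[-0.1,0.5,0],[0,0,0],1],[[-0.2,0.96,0],[0,0,0],1],[[-0.2,0.96,0],[0,0,0],1]]' >/dev/null
python3 -m jog '[[[-0.1,0.5,0.2],[0,0,0],0.3],[[-0.2,0.96,0.5],[0,0,0],0.3],[[-0.2,0.96,0.5],[0,0,0],0.3]]' >/dev/null
python3 -m jog '[[[-0.1,0.5,0.2],[0,0,0.1],0.3],[[-0.22,0.97,0.5],[0,0,0.183],0.3],[[-0.22,0.97,0.5],[0,0,0.183],0.3],[[-0.22,0.97,0.5],[0,0,0.183],0.3],[[-0.22,0.97,0.5],[0,0,0.183],0.3]]'
cat > wg.py <<'E'
from h import *
# nearest grip in the wrist view around TCP: centre/yaw at z=.03
import sys
z=float(sys.argv[1]) if len(sys.argv)>1 else .03
c=ctrl.capture("wrist"); H=hsv(c); m=cv2.inRange(H,(10,60,110),(22,200,255)); m=cv2.morphologyEx(m,cv2.MORPH_CLOSE,np.ones((5,5)))
p,R,s=axes()
for cn in cv2.findContours(m,0,2)[0]:
    if cv2.contourArea(cn)<600: continue
    q,a,w=rect(c,cn,z)
    if .045<w[0]<.085 and .025<w[1]<.06:
        b=min((down(a+90),down(a-90)),key=lambda X:np.linalg.norm(cv2.Rodrigues(R.T@X)[0]))
        print(q.round(3),"yaw",round(a,1),"size",np.round(w,3),"to .008:",*rows([*q,.008],b))
E
python3 wg.py
```

```text
time_s: 17.5
position: [0.4369, -0.2898, 0.1882]
tcp_rot: [[0.999, -0.045, -0.001], [-0.045, -0.999, 0.001], [-0.001, -0.001, -1.0]]
force: [0.2, 0.8, 1.0]
opening: 0.0554
grasp_force: 0.0
[ 0.436 -0.294] yaw -3.5 size [0.061 0.036] to .008: [-0.014  0.047  1.806] [-0.    0.    0.01]
[ 0.464 -0.397] yaw 19.3 size [0.063 0.038] to .008: [0.313 1.063 1.806] [-0.     0.    -0.243]
[ 0.531 -0.29 ] yaw 66.4 size [0.06  0.035] to .008: [ 0.941 -0.043  1.806] [-0.    -0.    -0.766]
[ 0.6   -0.277] yaw 87.2 size [0.062 0.026] to .008: [ 1.624 -0.201  1.806] [-0.    -0.    -0.998]
```

```bash
python3 -m jog '[[[0,0.03,0.4],[0,0,0.01],0.3],[[-0.015,0.045,0.9],[0,0,0.01],0.3],[[-0.015,0.045,0.9],[0,0,0.01],0.3]]' |grep pos
python3 -m jog '[[[0,0,0.35],[0,0,0],0.3],[[0,0,0.7],[0,0,0],0.3],[[0,0,0.9],[0,0,0],0.3],[[0,0,0.9],[0,0,0],0.3],[[0,0,0.9],[0,0,0],0.3]]' |grep pos
python3 -m jog '[[[0,0,0],[0,0,0],-1],[[0,0,0],[0,0,0],-1],[[0,0,0],[0,0,0],-1],[[0,0,0],[0,0,0],-1],[[0,0,0],[0,0,0],-1]]' 50 | grep -E "force|open"
python3 -m jog '[[[0,0,-0.4],[0,0,0],-1],[[0,0,-0.8],[0,0,0],-1],[[0,0,-1],[0,0,0],-1],[[0,0,-1],[0,0,0],-1]]' | grep -E "pos|open|grasp"
cat > slot.py <<'E'
from h import *
import sys
T=np.array([.519,-.1135]); a=np.radians(83); u=np.array([np.cos(a),np.sin(a)]); v=np.array([-u[1],u[0]])
p,R,s=axes()
for x,y in ((-.03,.035),(-.03,-.035),(.035,.035),(.035,-.035)):
    q=T+x*u+y*v; b=min((down(83),down(-97)),key=lambda X:np.linalg.norm(cv2.Rodrigues(R.T@X)[0]))
    print((x,y),q.round(3),*rows([*q,.12],b))
print(p.round(4),s["joint_pos"][5])
E
python3 slot.py
```

```text
position: [0.4329, -0.2923, 0.0947]
position: [0.4364, -0.2956, 0.0103]
force: [0.5, 3.8, 19.0]
opening: 0.0331
grasp_force: 48.6
position: [0.4371, -0.2969, 0.1123]
opening: 0.0331
grasp_force: 51.6
(-0.03, 0.035) [ 0.481 -0.139] [ 0.336 -1.602 -0.081] [ 0.002 -0.003  0.038]
(-0.03, -0.035) [ 0.55  -0.148] [ 1.035 -1.561 -0.077] [ 0.002 -0.003  0.038]
(0.035, 0.035) [ 0.489 -0.074] [ 0.375 -2.251 -0.083] [ 0.002 -0.003  0.038]
(0.035, -0.035) [ 0.558 -0.083] [ 1.074 -2.209 -0.079] [ 0.002 -0.003  0.038]
[ 0.4371 -0.2969  0.1123] 0.9790927480964695
```

```bash
python3 -m jog '[[[0.1,-0.4,-0.2],[0,0,0.02],-1],[[0.2,-0.8,-0.2],[0,0,0.038],-1],[[0.2,-0.8,-0.2],[0,0,0.038],-1]]' >/dev/null
python3 -m jog '[[[0.07,-0.4,0],[0,0,0],-1],[[0.13,-0.8,0],[0,0,0],-1],[[0.13,-0.8,0],[0,0,0],-1],[[0.13,-0.8,0],[0,0,0],-1]]' |grep -E "pos|open"
python3 slot.py |head -1
```

```text
position: [0.4829, -0.1386, 0.1282]
opening: 0.0328
(-0.03, 0.035) [ 0.481 -0.139] [-0.022  0.007  0.082] [0.    0.    0.001]
```

```bash
python3 -m jog '[[[0,0,0.4],[0,0,0],-1],[[0,0,0.7],[0,0,0],-1],[[-0.02,0,0.9],[0,0,0],-1],[[-0.02,0,0.9],[0,0,0],-1]]' |grep -E "pos|force"
python3 -m jog '[[[0,0,0.1],[0,0,0],-1],[[0,0,0.17],[0,0,0],-1],[[0,0,0.17],[0,0,0],-1]]' |grep -E "pos|force"
python3 -m jog '[[[0,0,0],[0,0,0],0],[[0,0,0],[0,0,0],0.2],[[0,0,0],[0,0,0],0.2],[[0,0,0],[0,0,0],0.2]]' |grep -E "pos|force|open"
python3 -m jog '[[[0,0,-0.4],[0,0,0],0.2],[[0,0,-0.8],[0,0,0],0.2],[[0,0,-1],[0,0,0],0.2],[[0,0,-1],[0,0,0],0.2]]' >/dev/null
python3 -m jog '[[[0.05,0.5,0],[0,0,0],0.3],[[0.1,1,-0.3],[0,0,0],0.3],[[0.1,1,-0.5],[0,0,0],0.3]]' |grep time
python3 grips.py
```

```text
position: [0.4788, -0.1394, 0.0361]
force: [-0.2, 0.1, -0.6]
grasp_force: 51.6
position: [0.481, -0.1392, 0.0211]
force: [-0.2, -1.0, -0.8]
grasp_force: 51.6
position: [0.4812, -0.1389, 0.0216]
force: [-0.1, 0.3, -0.7]
opening: 0.0514
grasp_force: 0.0
time_s: 21.75
[ 0.32  -0.268] yaw 87.5 size [0.047 0.044] to hover .15: [-1.561  0.445  0.243] [-0.001 -0.003  0.948]
[ 0.564 -0.433] yaw 62.0 size [0.12  0.091] to hover .15: [1.065 1.776 0.255] [ 0.002 -0.001 -0.768]
[ 0.616 -0.273] yaw 69.7 size [0.044 0.038] to hover .15: [1.388 0.13  0.253] [ 0.003 -0.001 -0.853]
[ 0.47841028 -0.24275101  0.17111797] 1.1694984750221726
```

```bash
python3 - <<'E'
from h import *
print(rows([.462,-.397,.16],down(-70.5)))
E
python3 -m jog '[[[-0.05,0.4,0],[0,0,-0.09],0.3],[[-0.1,0.8,0],[0,0,-0.18],0.3],[[-0.1,0.8,0],[0,0,-0.27],0.3],[[-0.1,0.8,0],[0,0,-0.295],0.3],[[-0.1,0.8,0],[0,0,-0.295],0.3]]' |grep pos
python3 wg.py
python3 -c "
from h import *
print(rows([.462,-.397,.16],down(-70.5)))"
```

```text
(array([0.012, 1.549, 0.151]), array([ 0.002, -0.002, -0.296]))
position: [0.4586, -0.3174, 0.1704]
[ 0.465 -0.397] yaw 19.5 size [0.063 0.037] to .008: [-0.208  0.776  1.625] [-0.001  0.     0.   ]
[ 0.532 -0.289] yaw 66.6 size [0.06  0.036] to .008: [ 0.78  -0.018  1.625] [-0.001  0.    -0.524]
[ 0.616 -0.28 ] yaw 66.3 size [0.06  0.038] to .008: [1.606 0.169 1.625] [-0.001  0.    -0.52 ]
(array([-0.235,  0.763,  0.105]), array([-0.001,  0.   , -0.   ]))
```

```bash
python3 -m jog '[[[-0.1,0.4,0.2],[0,0,0],0.3],[[-0.21,0.775,0.4],[0,0,0],0.3],[[-0.21,0.775,0.8],[0,0,0],0.3],[[-0.21,0.775,0.8],[0,0,0],0.3]]' |grep pos
python3 -m jog '[[[0,0,0.35],[0,0,0],0.3],[[0,0,0.7],[0,0,0],0.3],[[0,0,0.78],[0,0,0],0.3],[[0,0,0.78],[0,0,0],0.3]]' |grep pos
python3 -m jog '[[[0,0,0],[0,0,0],-1],[[0,0,0],[0,0,0],-1],[[0,0,0],[0,0,0],-1],[[0,0,0],[0,0,0],-1],[[0,0,0],[0,0,0],-1]]' 50 | grep -E "pos|force|open"
python3 -m jog '[[[0,0,-0.4],[0,0,0],-1],[[0,0,-0.8],[0,0,0],-1],[[0,0,-1],[0,0,0],-1],[[0,0,-1],[0,0,0],-1]]' | grep -E "pos|open|grasp"
python3 slot.py
```

```text
position: [0.4629, -0.3959, 0.0867]
position: [0.465, -0.3966, 0.0134]
position: [0.4662, -0.3983, 0.0155]
force: [0.1, 2.2, 7.2]
opening: 0.0327
grasp_force: 50.1
position: [0.4671, -0.3993, 0.1183]
opening: 0.0327
grasp_force: 50.0
(-0.03, 0.035) [ 0.481 -0.139] [ 0.999 -2.408 -0.03 ] [ 0.004 -0.003  0.295]
(-0.03, -0.035) [ 0.55  -0.148] [ 1.625 -2.095 -0.025] [ 0.004 -0.003  0.295]
(0.035, 0.035) [ 0.489 -0.074] [ 1.289 -2.989 -0.032] [ 0.004 -0.003  0.295]
(0.035, -0.035) [ 0.558 -0.083] [ 1.915 -2.676 -0.028] [ 0.004 -0.003  0.295]
[ 0.4671 -0.3993  0.1183] 0.4728435745455365
```

```bash
python3 -m jog '[[[0.3,-0.4,-0.15],[0,0,0],-1],[[0.6,-0.8,-0.15],[0,0,0],-1],[[0.8,-1,-0.15],[0,0,0],-1],[[0.8,-1,-0.15],[0,0,0],-1]]' >/dev/null
python3 -m jog '[[[0.3,-0.4,0],[0,0,0.08],-1],[[0.6,-0.8,0],[0,0,0.16],-1],[[0.8,-1,0],[0,0,0.24],-1],[[0.8,-1,0],[0,0,0.295],-1],[[0.8,-1,0],[0,0,0.295],-1]]' |grep -E "pos|open"
python3 slot.py |sed -n 2p
```

```text
position: [0.5492, -0.1552, 0.1285]
opening: 0.0331
(-0.03, -0.035) [ 0.55  -0.148] [-0.001 -0.077  0.085] [ 0. -0. -0.]
```

```bash
python3 -m jog '[[[0,-0.07,0.4],[0,0,0],-1],[[0,-0.075,0.7],[0,0,0],-1],[[0,-0.075,0.9],[0,0,0],-1],[[0,-0.075,0.9],[0,0,0],-1]]' |grep -E "pos|force"
python3 -m jog '[[[0,0,0.1],[0,0,0],-1],[[0,0,0.13],[0,0,0],-1],[[0,0,0.15],[0,0,0],-1],[[0,0,0.15],[0,0,0],-1]]' |grep -E "pos|force"
python3 -m jog '[[[0,0,0],[0,0,0],0],[[0,0,0],[0,0,0],0.2],[[0,0,0],[0,0,0],0.2],[[0,0,0],[0,0,0],0.2]]' |grep -E "pos|force|open"
python3 -m jog '[[[0,0,-0.4],[0,0,0],0.2],[[0,0,-0.8],[0,0,0],0.2],[[0,0,-1],[0,0,0],0.2],[[0,0,-1],[0,0,0],0.2]]' >/dev/null
python3 -m jog '[[[0.05,0.5,0],[0,0,-0.09],0.3],[[0.1,1,-0.3],[0,0,-0.18],0.3],[[0.1,1,-0.5],[0,0,-0.27],0.3],[[0.1,1,-0.5],[0,0,-0.36],0.3],[[0.1,1,-0.5],[0,0,-0.45],0.3]]' |grep time
python3 -m jog '[[[0,0,0],[0,0,-0.09],0.3],[[0,0,0],[0,0,-0.18],0.3],[[0,0,0],[0,0,-0.27],0.3],[[0,0,0],[0,0,-0.36],0.3],[[0,0,0],[0,0,-0.36],0.3]]' |grep time
python3 wg.py; python3 -c "
from h import *
print(rows([.614,-.279,.16],down(-21)),ctrl.get_state()['position'])"
```

```text
position: [0.548, -0.1486, 0.036]
force: [0.1, 0.5, -0.3]
grasp_force: 50.1
position: [0.5503, -0.1484, 0.0238]
force: [-0.4, -0.7, -0.4]
grasp_force: 50.1
position: [0.55, -0.1482, 0.0234]
force: [0.0, -0.1, -0.0]
opening: 0.0511
grasp_force: 0.0
time_s: 27.05
time_s: 27.55
[ 0.617 -0.275] yaw 68.1 size [0.062 0.036] to .008: [0.038 0.744 1.645] [-0.001 -0.    -0.026]
(array([-0.005,  0.733,  0.125]), array([-0.001, -0.   , -0.036])) [ 0.54738941 -0.24848047  0.17255649]
```

```bash
python3 -m jog '[[[0.02,0.4,0.2],[0,0,-0.03],0.3],[[0.03,0.735,0.4],[0,0,-0.03],0.3],[[0.03,0.735,0.8],[0,0,-0.03],0.3],[[0.03,0.735,0.8],[0,0,-0.03],0.3]]' |grep pos
python3 wg.py
python3 -m jog '[[[0,0,0.35],[0,0,0],0.3],[[0,0,0.7],[0,0,0],0.3],[[0,0,0.79],[0,0,0],0.3],[[0,0,0.79],[0,0,0],0.3]]' |grep pos
python3 -m jog '[[[0,0,0],[0,0,0],-1],[[0,0,0],[0,0,0],-1],[[0,0,0],[0,0,0],-1],[[0,0,0],[0,0,0],-1],[[0,0,0],[0,0,0],-1]]' 50 | grep -E "pos|force|open"
python3 -m jog '[[[0,0,-0.4],[0,0,0],-1],[[0,0,-0.8],[0,0,0],-1],[[0,0,-1],[0,0,0],-1],[[0,0,-1],[0,0,0],-1]]' | grep -E "pos|open|grasp"
python3 slot.py
```

```text
position: [0.6133, -0.2745, 0.088]
[ 0.534 -0.273] yaw 27.8 size [0.067 0.033] to .008: [-0.275 -0.742  0.831] [-0.004  0.001  0.451]
[ 0.617 -0.275] yaw 68.5 size [0.062 0.036] to .008: [0.014 0.035 0.826] [-0.004 -0.    -0.001]
position: [0.6155, -0.2757, 0.0147]
position: [0.6172, -0.2766, 0.0169]
force: [-1.4, 0.7, 7.5]
opening: 0.0328
grasp_force: 49.8
position: [0.6185, -0.2771, 0.1198]
opening: 0.0326
grasp_force: 50.4
(-0.03, 0.035) [ 0.481 -0.139] [ 0.782 -1.787 -0.017] [ 0.004 -0.003  0.84 ]
(-0.03, -0.035) [ 0.55  -0.148] [ 0.957 -1.109 -0.012] [ 0.004 -0.003  0.84 ]
(0.035, 0.035) [ 0.489 -0.074] [ 1.412 -1.949 -0.018] [ 0.004 -0.003  0.84 ]
(0.035, -0.035) [ 0.558 -0.083] [ 1.586 -1.271 -0.013] [ 0.004 -0.003  0.84 ]
[ 0.6185 -0.2771  0.1198] -0.09234341007463237
```

```bash
python3 -m jog '[[[0.3,-0.25,-0.2],[0,0,0],-1],[[0.6,-0.5,-0.2],[0,0,0],-1],[[0.8,-0.64,-0.2],[0,0,0],-1],[[0.8,-0.64,-0.2],[0,0,0],-1]]' >/dev/null
python3 -m jog '[[[0.3,-0.25,0],[0,0,0.09],-1],[[0.6,-0.5,0],[0,0,0.18],-1],[[0.79,-0.63,0],[0,0,0.27],-1],[[0.79,-0.63,0],[0,0,0.36],-1],[[0.79,-0.63,0],[0,0,0.45],-1]]' |grep -E "pos|open"
python3 -m jog '[[[0,0,0],[0,0,0.09],-1],[[0,0,0],[0,0,0.18],-1],[[0,0,0],[0,0,0.27],-1],[[0,0,0],[0,0,0.36],-1],[[0,0,0],[0,0,0.39],-1]]' |grep -E "pos|open"
python3 slot.py |tail -2
```

```text
position: [0.556, -0.0812, 0.1346]
opening: 0.0327
position: [0.5561, -0.0821, 0.1345]
opening: 0.0326
(0.035, -0.035) [ 0.558 -0.083] [0.02  0.007 0.145] [ 0.    -0.    -0.004]
[ 0.5561 -0.0821  0.1345] 1.498589480143004
```

Down to TCP 0.0245 (110 mm).

```bash
python3 -m jog '[[[0.02,0,0.4],[0,0,0],-1],[[0.02,0.01,0.7],[0,0,0],-1],[[0.02,0.01,0.95],[0,0,0],-1],[[0.02,0.01,0.95],[0,0,0],-1]]' |grep -E "pos|force"
python3 -m jog '[[[0,0,0.1],[0,0,0],-1],[[0,0,0.15],[0,0,0],-1],[[0,0,0.15],[0,0,0],-1],[[0,0,0.15],[0,0,0],-1]]' |grep -E "pos|force"
python3 -m jog '[[[0,0,0],[0,0,0],0],[[0,0,0],[0,0,0],0.2],[[0,0,0],[0,0,0],0.2],[[0,0,0],[0,0,0],0.2]]' |grep -E "pos|force|open"
python3 -m jog '[[[0,0,-0.4],[0,0,0],0.2],[[0,0,-0.8],[0,0,0],0.2],[[0,0,-1],[0,0,0],0.2],[[0,0,-1],[0,0,0],0.2]]' >/dev/null
python3 -m jog '[[[0,0.5,0],[0,0,-0.09],0.3],[[0,1,-0.3],[0,0,-0.18],0.3],[[0,1,-0.5],[0,0,-0.27],0.3],[[0,1,-0.5],[0,0,-0.36],0.3],[[0,1,-0.5],[0,0,-0.45],0.3]]' |grep time
python3 -m jog '[[[0.1,0.3,0],[0,0,-0.09],0.3],[[0.3,0.8,0],[0,0,-0.18],0.3],[[0.3,0.8,0],[0,0,-0.27],0.3],[[0.3,0.8,0],[0,0,-0.34],0.3],[[0.3,0.8,0],[0,0,-0.34],0.3]]' |grep -E "time|pos"
python3 - <<'E'
from h import *
print(rows([.532,-.289,.16],down(-23.5)),ctrl.get_state()['position'])
c=ctrl.capture("wrist"); cv2.imwrite("pics/w6.png",c["image"][:,:,::-1]); print(proj(c,[.532,-.289,.03]))
E
```

```text
position: [0.5559, -0.0829, 0.0367]
force: [0.2, -0.6, -0.9]
grasp_force: 50.4
position: [0.5583, -0.083, 0.0251]
force: [0.2, -0.7, 0.0]
grasp_force: 50.4
position: [0.5577, -0.0828, 0.0244]
force: [0.0, -1.0, 0.5]
opening: 0.0511
grasp_force: 0.0
time_s: 32.85
time_s: 33.35
position: [0.6143, -0.2322, 0.1729]
(array([-0.87 , -0.493,  0.13 ]), array([-0.001,  0.   , -0.025])) [ 0.61425651 -0.2321655   0.17292884]
[276.43374491 259.30659868]
```

View pics/w6.png

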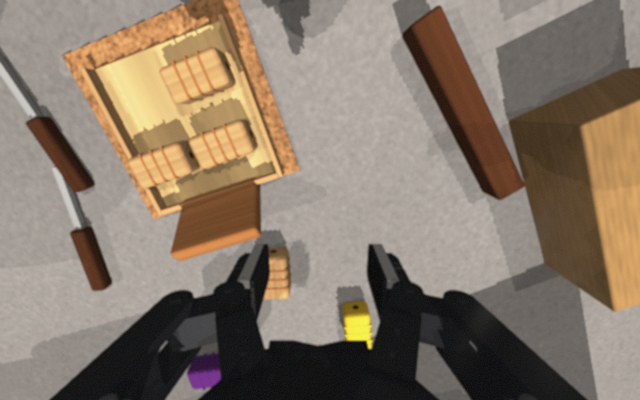

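Three grips sit well on the tray, at (195,75), (223,145) and (160,163). The last one shows at about (277,272), behind the handle, as predicted. I'll move over it.

```bash
python3 -m jog '[[[-0.4,-0.25,0],[0,0,-0.025],0.3],[[-0.87,-0.49,0],[0,0,-0.025],0.3],[[-0.87,-0.49,0.1],[0,0,-0.025],0.3],[[-0.87,-0.49,0.1],[0,0,-0.025],0.3]]' |grep pos
python3 - <<'E'
from h import *
c=ctrl.capture("wrist"); H=hsv(c); m=cv2.inRange(H,(10,60,110),(22,150,255)); p=axes()[0]
u=proj(c,[.532,-.289,.03]); n=cv2.morphologyEx(m,cv2.MORPH_OPEN,np.ones((3,3)))
n[:int(u[1]-60)]=0; n[:,:int(u[0]-70)]=0; n[:,int(u[0]+70):]=0
for cn in cv2.findContours(n,0,2)[0]:
    if cv2.contourArea(cn)>600: print(rect(c,cn,.03))
cv2.imwrite("pics/w7.png",c["image"][150:350,200:440,::-1].repeat(2,0).repeat(2,1)); print((u-[200,150])*2)
print(rows([.532,-.289,.012],down(-23.5)))
E
```

```text
position: [0.531, -0.2893, 0.1634]
(array([ 0.51635486, -0.31041226]), 65.97132873535156, (0.05919481813907623, 0.033959563821554184))
[238.51937623  78.83707734]
(array([-0.002, -0.   ,  1.519]), array([-0.   , -0.   , -0.004]))
```

View pics/w7.png

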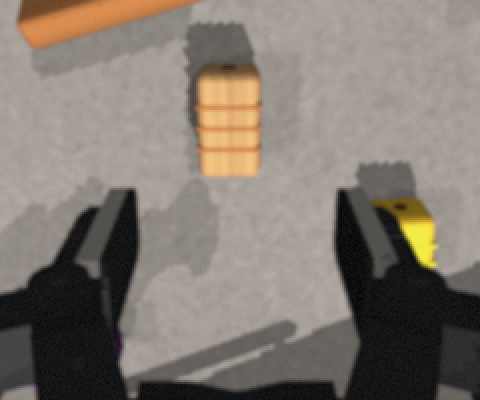

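The grip has been knocked a few centimetres. It's now at crop (230,120), not the predicted (238,79), which puts it at (0.516,-0.310) with yaw 66°. I'll correct for that.

```bash
python3 -c "
from h import *
print(rows([.516,-.310,.09],down(-24)))"
```

```text
(array([-0.259, -0.062,  0.739]), array([-0.   , -0.   ,  0.002]))
```

```bash
python3 -m jog '[[[-0.2,-0.06,0.2],[0,0,0],0.3],[[-0.26,-0.06,0.6],[0,0,0],0.3],[[-0.26,-0.06,0.72],[0,0,0],0.3],[[-0.26,-0.06,0.72],[0,0,0],0.3]]' |grep pos
python3 wg.py
python3 -m jog '[[[0,0,0.35],[0,0,0],0.3],[[0,0,0.7],[0,0,0],0.3],[[0,0,0.79],[0,0,0],0.3],[[0,0,0.79],[0,0,0],0.3]]' |grep -E "pos|force"
python3 -m jog '[[[0,0,0],[0,0,0],-1],[[0,0,0],[0,0,0],-1],[[0,0,0],[0,0,0],-1],[[0,0,0],[0,0,0],-1],[[0,0,0],[0,0,0],-1]]' 50 | grep -E "pos|force|open"
python3 -m jog '[[[0,0,-0.4],[0,0,0],-1],[[0,0,-0.8],[0,0,0],-1],[[0,0,-1],[0,0,0],-1],[[0,0,-1],[0,0,0],-1]]' | grep -E "pos|open|grasp"
python3 slot.py
```

```text
position: [0.5164, -0.3091, 0.0908]
[ 0.517 -0.309] yaw 66.3 size [0.061 0.035] to .008: [ 0.005 -0.003  0.842] [-0.001 -0.     0.   ]
position: [0.517, -0.31, 0.0135]
force: [0.7, -0.3, -0.1]
grasp_force: 0.0
position: [0.5179, -0.3111, 0.0155]
force: [1.3, 2.3, 6.2]
opening: 0.0327
grasp_force: 50.2
position: [0.5188, -0.3119, 0.1182]
opening: 0.0325
grasp_force: 50.0
(-0.03, 0.035) [ 0.481 -0.139] [ 1.43  -1.044 -0.027] [ 0.005 -0.002  0.815]
(-0.03, -0.035) [ 0.55  -0.148] [ 1.631 -0.373 -0.023] [ 0.005 -0.002  0.815]
(0.035, 0.035) [ 0.489 -0.074] [ 2.053 -1.23  -0.03 ] [ 0.005 -0.002  0.815]
(0.035, -0.035) [ 0.558 -0.083] [ 2.254 -0.559 -0.025] [ 0.005 -0.002  0.815]
[ 0.5188 -0.3119  0.1182] -0.17864991673917754
```

```bash
python3 -m jog '[[[0.2,-0.1,-0.25],[0,0,0],-1],[[0.5,-0.3,-0.25],[0,0,0],-1],[[0.7,-0.4,-0.25],[0,0,0],-1],[[0.7,-0.4,-0.25],[0,0,0],-1]]' >/dev/null
python3 -m jog '[[[0.3,-0.2,0],[0,0,0],-1],[[0.6,-0.35,0],[0,0,0],-1],[[0.7,-0.42,0],[0,0,0],-1],[[0.7,-0.42,0],[0,0,0],-1]]' >/dev/null
python3 -m jog '[[[0.3,-0.2,0],[0,0,0.09],-1],[[0.6,-0.35,0],[0,0,0.18],-1],[[0.66,-0.41,0],[0,0,0.27],-1],[[0.66,-0.41,0],[0,0,0.36],-1],[[0.66,-0.41,0],[0,0,0.45],-1]]' |grep -E "pos|open"
python3 -m jog '[[[0,0,0],[0,0,0.09],-1],[[0,0,0],[0,0,0.18],-1],[[0,0,0],[0,0,0.27],-1],[[0,0,0],[0,0,0.365],-1],[[0,0,0],[0,0,0.365],-1]]' |grep -E "pos|open"
python3 slot.py |tail -3
```

```text
position: [0.4873, -0.0733, 0.1385]
opening: 0.0327
position: [0.4872, -0.0736, 0.1384]
opening: 0.0327
(0.035, 0.035) [ 0.489 -0.074] [0.014 0.007 0.184] [ 0.    -0.    -0.002]
(0.035, -0.035) [ 0.558 -0.083] [0.714 0.004 0.184] [ 0.    -0.    -0.002]
[ 0.4872 -0.0736  0.1384] 1.4854950762817951
```

```bash
python3 -m jog '[[[0.02,0,0.4],[0,0,0],-1],[[0.02,0.01,0.8],[0,0,0],-1],[[0.02,0.01,1],[0,0,0],-1],[[0.02,0.01,1],[0,0,0],-1]]' |grep -E "pos|force"
python3 -m jog '[[[0,0,0.1],[0,0,0],-1],[[0,0,0.15],[0,0,0],-1],[[0,0,0.15],[0,0,0],-1],[[0,0,0.15],[0,0,0],-1]]' |grep -E "pos|force"
python3 -m jog '[[[0,0,0],[0,0,0],0],[[0,0,0],[0,0,0],0.2],[[0,0,0],[0,0,0],0.2],[[0,0,0],[0,0,0],0.2]]' |grep -E "pos|force|open"
python3 -m jog '[[[0,0,-0.4],[0,0,0],0.2],[[0,0,-0.8],[0,0,0],0.2],[[0,0,-1],[0,0,0],0.2],[[0,0,-1],[0,0,0],0.2]]' >/dev/null
python3 -m jog '[[[0,0,-0.4],[0,0,0],0.2],[[0,0,-0.8],[0,0,0],0.2],[[0,0,-1],[0,0,0],0.2],[[0,0,-1],[0,0,0],0.2]]' |grep pos
cat > tr.py <<'E'
from h import *
T=np.array([.519,-.1135,.003]); a=np.radians(83)
def frame(yaw,tip=0):
    Rz=cv2.Rodrigues(np.array([0,0,np.radians(yaw)]))[0]; Ry=cv2.Rodrigues(np.array([0,np.radians(tip),0]))[0]; return Rz@Ry
G=np.array([-.1045,0,.054]); L=np.array([.08,0,.005])
zt=np.array([.5,0,-.8660254]); yt=np.array([-.8660254,0,-.5]); Tool=np.c_[np.cross(yt,zt),yt,zt]  # tool axes in tray frame
E
python3 - <<'E'
from tr import *
F=frame(83); R=F@Tool; g=T+F@G; z=R[:,2]
print("grip pt",g.round(4)); 
for k in (.12,.0): print("tcp",k,(g+z*(.019-k)).round(4),*rows(g+z*(.019-k),R))
print("check tool now y",axes()[1][:,1].round(3),"R y",R[:,1].round(3),axes()[2]["joint_pos"])
c=ctrl.capture("top"); b=c["image"][160:260,295:420]; cv2.imwrite("pics/t8.png",cv2.resize(b,None,fx=5,fy=5,interpolation=cv2.INTER_CUBIC)[:,:,::-1])
E
```

```text
position: [0.4872, -0.0741, 0.036]
force: [0.6, -0.2, 0.0]
grasp_force: 50.0
position: [0.489, -0.0738, 0.024]
force: [0.0, -0.3, -0.3]
grasp_force: 50.0
position: [0.4885, -0.0737, 0.0234]
force: [-0.4, 0.1, -0.6]
opening: 0.0512
grasp_force: 0.0
position: [0.4898, -0.0739, 0.2254]
grip pt [ 0.5063 -0.2172  0.057 ]
tcp 0.12 [ 0.5001 -0.2673  0.1445] [0.335 1.907 0.811] [ 0.334 -0.002  0.001]
tcp 0.0 [ 0.5074 -0.2078  0.0405] [0.331 1.306 1.85 ] [ 0.334 -0.002  0.001]
check tool now y [-0.122 -0.993  0.   ] R y [-0.106 -0.86  -0.5  ] [-2.11056818e-01  2.69829806e-01  1.95316407e+00  2.10775002e-05
  9.14597188e-01  1.48171865e+00]
```

```bash
python3 -m jog '[[[0.1,0.4,0],[0,0,0],0],[[0.2,0.8,0],[0,0,0],0],[[0.2,0.95,0],[0,0,0],0],[[0.2,0.95,0],[0,0,0],0]]' >/dev/null
python3 -m jog '[[[0.1,0.4,0.1],[0.08,0,0],0],[[0.13,0.8,0.4],[0.16,0,0],0],[[0.13,0.95,0.6],[0.24,0,0],0],[[0.13,0.95,0.7],[0.334,0,0],0],[[0.13,0.95,0.7],[0.334,0,0],0]]' |grep -E "pos|open"
python3 - <<'E'
from tr import *
F=frame(83); R=F@Tool; g=T+F@G; z=R[:,2]
for k in (.11,.0): print(*rows(g+z*(.019-k),R))
c=ctrl.capture("wrist"); print(axes()[2]["joint_pos"])
H=hsv(c); cv2.imwrite("pics/w8.png",c["image"][:,:,::-1])
print("board end corners/centre px",[proj(c,T+F@np.array([-.1155+.0*s,s*.045,.0731+.003])).round(0) for s in (-1,0,1)])
E
```

```text
position: [0.4961, -0.2669, 0.1486]
opening: 0.0426
[0.041 0.022 0.136] [-0.006  0.002 -0.004]
[0.045 0.033 1.236] [-0.006  0.002 -0.004]
[-0.80707913  0.63189085  1.69183593  0.42847323  1.20633576  0.65643309]
board end corners/centre px [array([319., 150.]), array([319., 203.]), array([320., 250.])]
```

View pics/w8.png

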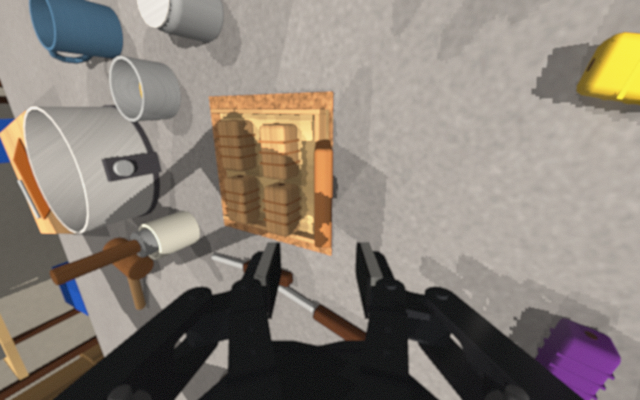

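All four grips are on the tray. The handle board's end is centred at (323,194), about 3 mm outward of prediction. I'll add that along tool y and descend along the board.

```bash
python3 -m jog '[[[0.04,0.06,0.3],[-0.006,0.002,-0.004],0],[[0.04,0.06,0.6],[-0.006,0.002,-0.004],0],[[0.04,0.06,0.85],[-0.006,0.002,-0.004],0],[[0.04,0.06,0.85],[-0.006,0.002,-0.004],0]]' |grep -E "pos|force"
python3 -m jog '[[[0,0,0.15],[0,0,0],0],[[0,0,0.3],[0,0,0],0],[[0,0,0.37],[0,0,0],0],[[0,0,0.37],[0,0,0],0]]' |grep -E "pos|force"
python3 -m jog '[[[0,0,0],[0,0,0],-0.5],[[0,0,0],[0,0,0],-1],[[0,0,0],[0,0,0],-1],[[0,0,0],[0,0,0],-1],[[0,0,0],[0,0,0],-1]]' 115
python3 -m jog '[[[0,0,0],[0,0,0],-1],[[0,0,0],[0,0,0],-1],[[0,0,0],[0,0,0],-1]]' 115 |grep -E "pos|force|open"
python3 - <<'E'
from tr import *
p,R,s=axes(); F=frame(83); print((F.T@(p-T)).round(4), "expect",(G+.019*Tool[:,2]).round(4)); print((R.T@[0,0,1]).round(3), s["joint_pos"])
E
```

```text
position: [0.5056, -0.2255, 0.0757]
force: [-0.4, 1.3, 0.5]
grasp_force: 0.0
position: [0.5086, -0.2108, 0.0439]
force: [-0.1, -0.6, 0.5]
grasp_force: 0.0
time_s: 41.7
position: [0.5094, -0.2121, 0.0449]
tcp_rot: [[0.993, -0.1, 0.064], [-0.119, -0.865, 0.488], [0.007, -0.492, -0.87]]
force: [1.8, -3.4, 6.0]
opening: 0.0147
grasp_force: 112.6
position: [0.5094, -0.2121, 0.0449]
force: [2.3, -4.7, 6.8]
opening: 0.0149
grasp_force: 112.6
[-0.0991 -0.0025  0.0419] expect [-0.095   0.      0.0375]
[ 0.007 -0.492 -0.87 ] [-0.72970863  0.74432987  1.80902576  0.51777774  0.96405464  0.57803012]
```

```bash
cat >> tr.py <<'E'
D=np.array([.541,.257]); u=frame(83)[:,0]
def target(lip,tip,rel,yaw=83):
    F=frame(yaw,tip); o=np.array(lip)-F@L; return o+F@rel[0], F@rel[1]
E
python3 - <<'E'
from tr import *
p,R,s=axes(); F=frame(83); rel=(F.T@(p-T),F.T@R); np.savez("rel.npz",p=rel[0],R=rel[1])
lx=D-.045*u[:2]; lip0=(T+F@L)
print("lip0",lip0.round(3),"lipT",lx.round(3))
for lip,t in ((lip0+[0,0,.23],0),([*lx,.241],0),([*lx,.2],20),([*lx,.17],40),([*lx,.135],62)):
    q,Rq=target(lip,t,rel); print(t,q.round(3),"r",np.hypot(*q[:2]).round(3),*rows(q,Rq))
E
python3 -m jog '[[[0,-0.05,-0.09],[0,0,0],-1],[[0,-0.15,-0.26],[0,0,0],-1],[[0,-0.3,-0.5],[0,0,0],-1],[[0.01,-0.45,-0.8],[0,0,0],-1],[[0.01,-0.45,-0.8],[0,0,0],-1]]'
python3 - <<'E'
from h import *
c=ctrl.capture("top"); cv2.imwrite("pics/t9.png",c["image"][:,:,::-1])
E
```

```text
lip0 [ 0.529 -0.034  0.008] lipT [0.536 0.212]
0 [ 0.509 -0.212  0.275] r 0.552 [ 0.016 -1.132 -2.002] [0. 0. 0.]
0 [0.516 0.034 0.278] r 0.517 [-0.209 -3.285 -0.821] [0. 0. 0.]
20 [0.519 0.058 0.296] r 0.522 [-0.207 -3.577 -0.863] [-0.222 -0.001 -0.001]
40 [0.524 0.099 0.313] r 0.533 [-0.204 -4.031 -0.807] [-0.444 -0.003 -0.002]
62 [0.532 0.161 0.31 ] r 0.556 [-0.203 -4.556 -0.476] [-0.689 -0.004 -0.003]
time_s: 42.5
position: [0.5106, -0.2132, 0.14]
tcp_rot: [[0.993, -0.098, 0.066], [-0.117, -0.866, 0.485], [0.01, -0.49, -0.872]]
force: [-0.1, 1.0, -4.4]
opening: 0.0145
grasp_force: 113.0
```

```bash
python3 -m jog '[[[0,-0.1,-0.18],[0,0,0],-1],[[0,-0.25,-0.44],[0,0,0],-1],[[0,-0.4,-0.7],[0,0,0],-1],[[0.01,-0.49,-0.87],[0,0,0],-1],[[0.01,-0.49,-0.87],[0,0,0],-1]]' |grep -E "pos|open"
python3 -m jog '[[[0,-0.08,-0.15],[0,0,0],-1],[[0,-0.17,-0.3],[0,0,0],-1],[[0,-0.17,-0.3],[0,0,0],-1],[[0,-0.17,-0.3],[0,0,0],-1]]' |grep -E "time|pos|force|open"
cat > pl.py <<'E'
from tr import *
r=np.load("rel.npz"); rel=(r["p"],r["R"]); lx=D-.045*u[:2]; p,R,s=axes(); Ft=R@rel[1].T; o=p-Ft@rel[0]
print("tray",o.round(3),"lip",(o+Ft@L).round(3),"x axis",Ft[:,0].round(3),"j",np.round(s["joint_pos"],2))
for lip,t in (([*lx,.245],0),([*lx,.2],20),([*lx,.17],40),([*lx,.135],62)):
    q,Rq=target(lip,t,rel); print(t,*rows(q,Rq))
E
python3 pl.py
```

```text
position: [0.5102, -0.2127, 0.2374]
opening: 0.0147
time_s: 43.45
position: [0.509, -0.2119, 0.269]
force: [-0.0, -0.4, -3.8]
opening: 0.0149
grasp_force: 113.1
tray [ 0.519 -0.113  0.227] lip [ 0.528 -0.034  0.232] x axis [0.121 0.993 0.001] j [-0.73  0.46  1.67  0.43  1.35  0.79]
0 [-0.219 -2.198  1.096] [-0.001  0.002 -0.   ]
20 [-0.217 -2.471  1.09 ] [-0.223  0.    -0.001]
40 [-0.215 -2.925  1.146] [-0.445 -0.001 -0.002]
62 [-0.212 -3.449  1.477] [-0.69  -0.003 -0.002]
```

Translate level over the drum (three calls), gently.

```bash
python3 -m jog '[[[-0.01,-0.12,0.06],[0,0,0],-1],[[-0.03,-0.3,0.15],[0,0,0],-1],[[-0.05,-0.5,0.25],[0,0,0],-1],[[-0.07,-0.68,0.34],[0,0,0],-1],[[-0.08,-0.75,0.37],[0,0,0],-1]]' |grep -E "pos|force"
python3 -m jog '[[[-0.01,-0.15,0.075],[0,0,0],-1],[[-0.03,-0.3,0.15],[0,0,0],-1],[[-0.05,-0.5,0.25],[0,0,0],-1],[[-0.07,-0.68,0.34],[0,0,0],-1],[[-0.08,-0.75,0.37],[0,0,0],-1]]' |grep -E "pos|force"
python3 -m jog '[[[-0.01,-0.2,0.1],[0,0,0],-1],[[-0.03,-0.4,0.2],[0,0,0],-1],[[-0.06,-0.6,0.3],[0,0,0],-1],[[-0.06,-0.7,0.36],[0,0,0],-1],[[-0.06,-0.7,0.36],[0,0,0],-1]]' |grep -E "time|pos|force"
python3 pl.py
```

```text
position: [0.5109, -0.125, 0.2756]
force: [0.3, -0.3, -4.8]
grasp_force: 113.2
position: [0.5128, -0.0421, 0.2803]
force: [-0.1, -0.3, -5.4]
grasp_force: 113.1
time_s: 44.95
position: [0.5164, 0.0356, 0.2833]
force: [0.1, -1.1, -4.8]
grasp_force: 113.2
tray [0.526 0.134 0.241] lip [0.535 0.214 0.246] x axis [0.12  0.993 0.001] j [-0.35  0.29  1.9   0.56  1.14  1.05]
0 [-0.001  0.018  0.005] [-0.     0.001  0.001]
20 [ 0.001 -0.255 -0.001] [-0.223 -0.     0.   ]
40 [ 0.004 -0.708  0.055] [-0.445 -0.002 -0.001]
62 [ 0.007 -1.233  0.386] [-0.689 -0.004 -0.001]
```

```bash
python3 -m jog '[[[0,-0.05,0],[-0.05,0,0],-1],[[0,-0.1,0],[-0.1,0,0],-1],[[0,-0.17,0],[-0.15,0,0],-1],[[0,-0.23,0],[-0.2,0,0],-1],[[0,-0.255,0],[-0.223,0,0],-1]]' |grep -E "time|pos|force"
python3 pl.py
```

```text
time_s: 45.45
position: [0.5197, 0.0566, 0.2965]
force: [-0.2, 0.4, -3.5]
grasp_force: 113.2
tray [0.527 0.135 0.223] lip [0.537 0.211 0.2  ] x axis [ 0.116  0.931 -0.345] j [-0.06  0.22  1.84  0.18  1.08  1.54]
0 [-0.011  0.247  0.107] [ 0.225 -0.     0.001]
20 [-0.009 -0.007  0.006] [ 0.002 -0.001 -0.   ]
40 [-0.006 -0.452 -0.098] [-0.22  -0.003 -0.002]
62 [-0.003 -1.059  0.031] [-0.464 -0.004 -0.003]
```

```bash
python3 -m jog '[[[0,-0.09,-0.02],[-0.045,0,0],-1],[[0,-0.18,-0.04],[-0.09,0,0],-1],[[0,-0.27,-0.06],[-0.135,0,0],-1],[[0,-0.36,-0.08],[-0.18,0,0],-1],[[0,-0.45,-0.1],[-0.22,0,0],-1]]' |grep -E "time|pos|force"
python3 pl.py
```

```text
time_s: 45.95
position: [0.5244, 0.0988, 0.3133]
force: [-0.7, -0.4, -4.2]
grasp_force: 113.1
tray [0.528 0.148 0.217] lip [0.537 0.212 0.17 ] x axis [ 0.098  0.76  -0.643] j [ 0.25  0.28  1.72 -0.19  1.21  2.01]
0 [-0.008  0.582  0.427] [ 0.445  0.    -0.   ]
20 [-0.006  0.377  0.246] [ 0.222 -0.001 -0.001]
40 [-0.004 -0.006 -0.002] [ 0.    -0.002 -0.003]
62 [-0.002 -0.621 -0.086] [-0.244 -0.003 -0.004]
```

```bash
python3 -m jog '[[[0,-0.14,-0.04],[-0.055,0,0],-1],[[0,-0.28,-0.07],[-0.11,0,0],-1],[[0,-0.42,-0.09],[-0.165,0,0],-1],[[0,-0.55,-0.09],[-0.22,0,0],-1],[[0,-0.62,-0.085],[-0.244,0,0],-1]]' |grep -E "time|pos|force"
python3 -m jog '[[[0,0,0],[0,0,0],-1],[[0,0,0],[0,0,0],-1],[[0,0,0],[0,0,0],-1],[[0,0,0],[0,0,0],-1],[[0,0,0],[0,0,0],-1]]' |grep -E "time|pos|force"
python3 pl.py
python3 - <<'E'
from h import *
a=ctrl.capture("scene")["image"]; cv2.imwrite("pics/s10.png",cv2.resize(a[60:260,220:500],None,fx=2.8,fy=2.8)[:,:,::-1])
E
```

```text
time_s: 46.45
position: [0.5317, 0.1623, 0.3092]
force: [0.4, 0.8, -2.7]
grasp_force: 113.4
time_s: 46.95
position: [0.5315, 0.1602, 0.3108]
force: [0.0, -0.2, -2.0]
grasp_force: 113.4
tray [0.531 0.17  0.204] lip [0.537 0.212 0.136] x axis [ 0.065  0.469 -0.881] j [ 0.53  0.47  1.55 -0.45  1.49  2.34]
0 [-0.005  0.919  0.922] [ 0.686  0.    -0.   ]
20 [-0.003  0.796  0.678] [ 0.464 -0.    -0.002]
40 [-0.001  0.532  0.305] [ 0.242 -0.001 -0.003]
62 [ 0.001 -0.008 -0.001] [-0.003 -0.002 -0.005]
```

View pics/s10.png

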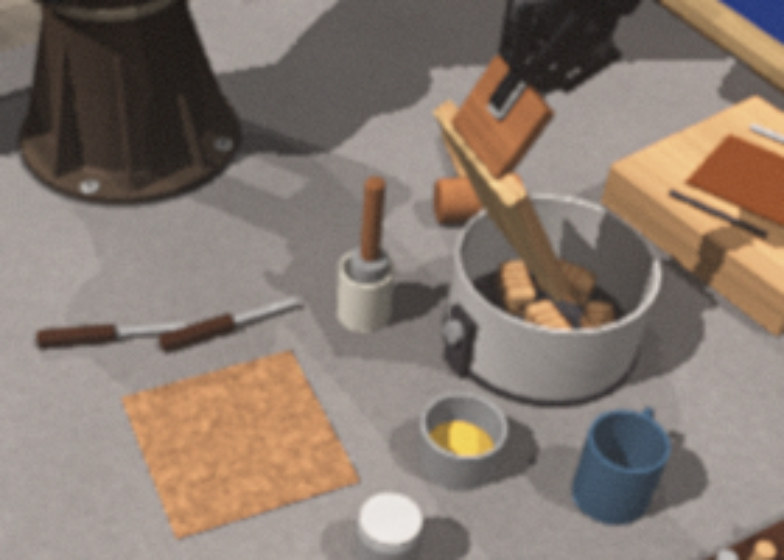

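All the grips lie in the drum: four blocks at crop (515,285), (575,280), (545,315) and (597,315). The wrist load has dropped to the tray's own weight. The brush is in its jar and the mat is clear. I'll return the tray along the reverse path.

```bash
python3 -m jog '[[[0,0.18,0.1],[0.08,0,0],-1],[[0,0.36,0.2],[0.16,0,0],-1],[[0,0.53,0.3],[0.242,0,0],-1],[[0,0.62,0.42],[0.31,0,0],-1],[[0,0.69,0.52],[0.37,0,0],-1]]' |grep -E "time|pos|force"
python3 pl.py
```

```text
time_s: 47.5
position: [0.5214, 0.0742, 0.3043]
force: [-0.3, -0.1, -3.1]
grasp_force: 113.8
tray [0.528 0.141 0.22 ] lip [0.537 0.214 0.187] x axis [ 0.113  0.874 -0.473] j [0.07 0.23 1.8  0.02 1.11 1.75]
0 [-0.007  0.407  0.215] [ 0.314 -0.002  0.   ]
20 [-0.005  0.17   0.08 ] [ 0.092 -0.003 -0.001]
40 [-0.002 -0.256 -0.085] [-0.13  -0.004 -0.003]
62 [-0.001 -0.875 -0.043] [-0.375 -0.005 -0.005]
```

```bash
python3 -m jog '[[[0,0.15,0.07],[0.08,0,0],-1],[[0,0.25,0.12],[0.16,0,0],-1],[[0,0.33,0.17],[0.24,0,0],-1],[[0,0.41,0.21],[0.314,0,0],-1],[[0,0.41,0.21],[0.314,0,0],-1]]' |grep -E "pos|force"
cat > bk.py <<'E'
from tr import *
r=np.load("rel.npz"); rel=(r["p"],r["R"]); p,R,s=axes(); Ft=R@rel[1].T; o=p-Ft@rel[0]
print("tray",o.round(4),"z axis",Ft[:,2].round(3)); F=frame(83); 
for z in (.22,.10,.006,.003):
    q=np.array([.518,-.109,z])+F@rel[0]; print(z,*rows(q,F@rel[1]))
E
python3 bk.py
```

```text
position: [0.5161, 0.0319, 0.2802]
force: [-0.4, 0.1, -3.0]
grasp_force: 114.0
tray [0.526  0.1305 0.2382] z axis [0.003 0.    1.   ]
0.22 [ 0.217  2.169 -1.014] [ 0.     0.    -0.003]
0.1 [0.212 2.759 0.031] [ 0.     0.    -0.003]
0.006 [0.208 3.221 0.85 ] [ 0.     0.    -0.003]
0.003 [0.208 3.236 0.876] [ 0.     0.    -0.003]
```

```bash
python3 -m jog '[[[0.02,0.2,-0.09],[0,0,0],-1],[[0.05,0.5,-0.23],[0,0,0],-1],[[0.08,0.8,-0.37],[0,0,0],-1],[[0.08,0.8,-0.37],[0,0,0],-1]]' >/dev/null
python3 -m jog '[[[0.02,0.3,-0.14],[0,0,0],-1],[[0.05,0.6,-0.28],[0,0,0],-1],[[0.08,0.8,-0.37],[0,0,0],-1],[[0.08,0.8,-0.37],[0,0,0],-1]]' >/dev/null
python3 -m jog '[[[0.02,0.3,-0.14],[0,0,0],-1],[[0.05,0.56,-0.27],[0,0,0],-1],[[0.05,0.56,-0.27],[0,0,0],-1],[[0.05,0.56,-0.27],[0,0,0],-1]]' |grep pos
python3 bk.py
python3 -m jog '[[[0,0.15,0.26],[0,0,0],-1],[[0,0.35,0.61],[0,0,0],-1],[[0,0.5,0.87],[0,0,0],-1],[[0,0.57,1],[0,0,0],-1],[[0,0.57,1],[0,0,0],-1]]' |grep pos
python3 bk.py
```

```text
position: [0.5097, -0.2029, 0.2643]
tray [ 0.5192 -0.1044  0.2219] z axis [0.002 0.005 1.   ]
0.22 [-0.008  0.054 -0.003] [ 0.003  0.001 -0.   ]
0.1 [-0.015  0.64   1.044] [ 0.003  0.001 -0.   ]
0.006 [-0.02   1.098  1.865] [ 0.003  0.001 -0.   ]
0.003 [-0.02   1.113  1.891] [ 0.003  0.001 -0.   ]
position: [0.5096, -0.2029, 0.1481]
tray [ 0.5189 -0.1043  0.1059] z axis [0.004 0.002 1.   ]
0.22 [-0.003 -0.515 -1.016] [ 0.002  0.002 -0.   ]
0.1 [-0.007  0.073  0.03 ] [ 0.002  0.002 -0.   ]
0.006 [-0.01   0.533  0.849] [ 0.002  0.002 -0.   ]
0.003 [-0.01   0.548  0.875] [ 0.002  0.002 -0.   ]
```

```bash
python3 -m jog '[[[0,0.15,0.2],[0,0,0],-1],[[0,0.3,0.45],[0,0,0],-1],[[-0.01,0.45,0.7],[0,0,0],-1],[[-0.01,0.51,0.81],[0.002,0.002,0],-1],[[-0.01,0.51,0.81],[0.002,0.002,0],-1]]' |grep -E "pos|force"
python3 -m jog '[[[0,0.01,0.02],[0,0,0],-1],[[0,0.02,0.04],[0,0,0],-1],[[0,0.03,0.055],[0,0,0],-1],[[0,0.03,0.055],[0,0,0],-1]]' |grep -E "pos|force"
python3 bk.py
```

```text
position: [0.5091, -0.2088, 0.0535]
force: [0.1, 0.1, -1.9]
grasp_force: 114.0
position: [0.5094, -0.2094, 0.0477]
force: [-0.1, -0.1, -1.7]
grasp_force: 114.1
tray [ 0.5193 -0.1108  0.0056] z axis [-0.002  0.002  1.   ]
0.22 [ 0.007 -1.066 -1.859] [ 0.001 -0.002  0.   ]
0.1 [-0.004 -0.477 -0.813] [ 0.001 -0.002  0.   ]
0.006 [-0.013 -0.015  0.005] [ 0.001 -0.002  0.   ]
0.003 [-0.013 -0.     0.032] [ 0.001 -0.002  0.   ]
```

```bash
python3 -m jog '[[[0,0.01,0.015],[0,0,0],-1],[[0,0.015,0.03],[0,0,0],-1],[[0,0.015,0.03],[0,0,0],-1]]' |grep -E "pos|force"
python3 -m jog '[[[0,0,0],[0,0,0],-0.6],[[0,0,0],[0,0,0],-0.3],[[0,0,0],[0,0,0],0],[[0,0,0],[0,0,0],0],[[0,0,0],[0,0,0],0]]' 20 |grep -E "pos|force|open"
python3 -m jog '[[[0,0,-0.2],[0,0,0],0],[[0,0,-0.5],[0,0,0],0],[[0,0,-0.8],[0,0,0],0],[[0,0,-1],[0,0,0],0],[[0,0,-1],[0,0,0],0]]' |grep -E "pos|force"
python3 -m jog '[[[0,0,-0.4],[0,0,0],0],[[0,0,-0.8],[0,0,0],0],[[0,0,-1],[0,0,0],0],[[0,0,-1],[0,0,0],0]]' |grep -E "time|pos|force"
python3 - <<'E'
from h import *
c=ctrl.capture("top"); H=hsv(c)
print(ctrl.get_state()["joint_pos"])
# grips in drum: light wood pixels inside drum circle
m=cv2.inRange(H,(8,60,60),(24,220,255)); Y,X=np.mgrid[:400,:640]; m[(X-199)**2+(Y-208)**2>38**2]=0
for cn in cv2.findContours(m,0,2)[0]:
    if cv2.contourArea(cn)>40: print("drum blob",cv2.minAreaRect(cn),ray(c,cn.reshape(-1,2).mean(0),.03).round(3))
# tray floor bright
m=cv2.inRange(H,(16,60,160),(25,200,255)); m[:,372:]=0;m[:,:298]=0;m[:175]=0;m[262:]=0
k=max(cv2.findContours(m,0,2)[0],key=cv2.contourArea); print("floor",rect(c,k,.008))
m=cv2.inRange(H,(5,140,80),(20,255,255)); m[235:]=m[235:]; m[:240]=0;m[275:]=0;m[:,:235]=0;m[:,280:]=0
for cn in cv2.findContours(m,0,2)[0]:
    if cv2.contourArea(cn)>10: print("brush",cv2.minAreaRect(cn))
E
```

```text
position: [0.5097, -0.2096, 0.0449]
force: [-2.0, -6.6, 15.4]
grasp_force: 116.5
position: [0.5092, -0.209, 0.0438]
force: [-0.2, 0.9, 0.2]
opening: 0.0428
grasp_force: 0.0
position: [0.5036, -0.2598, 0.133]
force: [0.3, 0.0, 0.4]
grasp_force: 0.0
time_s: 52.3
position: [0.4967, -0.3079, 0.2195]
force: [0.3, 0.1, -0.2]
grasp_force: 0.0
[-0.84696438  0.57865441  1.58496326  0.39169802  1.34769347  0.68170775]
drum blob ((194.09600830078125, 227.05441284179688), (41.645389556884766, 24.034420013427734), 15.5241117477417) [0.496 0.285 0.03 ]
drum blob ((201.40000915527344, 200.70001220703125), (38.013153076171875, 25.043960571289062), 26.56505012512207) [0.576 0.283 0.03 ]
floor (array([ 0.52336878, -0.11540988]), -6.0438232421875, (0.16663330793380737, 0.16138963401317596))
brush ((252.0, 253.5), (5.0, 8.0), 90.0)
```

The tray floor's centre is back where it started. The drum holds two double-grip blobs, which makes four grips, the brush is in its jar, and the arm is clear. Handing in.

```bash
python3 -c "
from cell import ctrl
print(ctrl.close_job())"
```

```text
the job is handed in; nothing more can be done
None
```

I ran the whole sequence and handed the job in at about 52 s of the 208 s; no verdict came back, but my last measurements put all four grips in the drum, the tray empty on its mat and the brush standing in its jar.

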